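# Unhook the format plates into the carrier

### The job

Slide the peg rack's transport lock fully open, then take every format plate off the pegs, lifting it over the peg's upturned tip, and stand each in a slot of its own in the white carrier, tab up and right down on the slot floor. When all are in, slide the transport lock fully shut again. Leave the other things on the bench where they are.

Things in the scene. Friction and masses are not known exactly. Their poses are not given: they have to be found in the camera images.
- rack: Fixed peg rack: aluminium base 10 mm thick, two posts and a cross beam 220 mm wide (y), top 150 mm above the table, its front face at x = 0, with two level steel pegs sticking out of the beam along -x at y = -60 and +60 mm. Origin: on the table below the beam's front face, middle of its width; z up.
- peg0_tip (a point): Upper end of the upturned tip of the peg at rack y = -60 mm. The 6 mm round peg runs level from the beam to rack x = -125 mm, its upper side 140 mm above the table; the tip rises 10 mm above that. A hanging plate (lower edge 50 mm above the table) must be raised 10 to 22 mm to pass the tip, and is free once its centre is beyond rack x = -142 mm.
- peg1_tip (a point): Upper end of the upturned tip of the peg at rack y = 60 mm. The 6 mm round peg runs level from the beam to rack x = -125 mm, its upper side 140 mm above the table; the tip rises 10 mm above that. A hanging plate (lower edge 50 mm above the table) must be raised 10 to 22 mm to pass the tip, and is free once its centre is beyond rack x = -142 mm.
- lock (a joint): Rack's transport lock, a slide along the front of the peg tips (rack x = -145 mm), in m: 0 = fully shut, an upright steel rod (8 mm thick, 165 mm tall) in front of each peg tip keeps the plates on; 0.060 = fully open at its other end stop, rods 60 mm towards rack -y, then 28 mm clear of a plate's edge. Stays where left; takes about 2 N to move.
- lock_grip (a point): Top centre of the lock's black grip, an upright block 24 x 24 mm in plan, 50 mm tall, top 77 mm above the table, at the rack's -y side (rack x = -145 mm; rack y = -150 mm shut, -210 mm open). Axes as the rack's. Opens along the rack's -y, shuts along its +y.
- carrier: White plastic carrier, loose on the table, 0.9 kg, base 130 (x) x 180 (y) x 10 mm, four slots, two by two. Origin: middle of its underside; z up. Each slot takes one plate standing on its lower edge, width along the carrier's y. A slot is 66 mm long (y), 12 mm wide (x) up to 40 mm above the table, flaring to about 30 mm at 54 mm above the table. A plate may lean a little in it.
- slot0 (a point): Middle of the floor of carrier slot 0, 10 mm above the table, at carrier x = -35, y = -45 mm; axes as the carrier's.
- slot1 (a point): Middle of the floor of carrier slot 1, 10 mm above the table, at carrier x = -35, y = 45 mm; axes as the carrier's.
- slot2 (a point): Middle of the floor of carrier slot 2, 10 mm above the table, at carrier x = 35, y = -45 mm; axes as the carrier's.
- slot3 (a point): Middle of the floor of carrier slot 3, 10 mm above the table, at carrier x = 35, y = 45 mm; axes as the carrier's.
- plate0: Aluminium format plate with round pockets, 8 mm thick (x), 56 mm wide (y), 130 mm tall (z), 160 g; its top 40 mm is a grip tab 40 mm wide. Hang hole below the tab: 16 mm wide, from 62 to 90 mm above the lower edge. Origin: middle of the lower edge; z up to the tab. Hangs on a peg by the hole's upper edge, faces square to the peg, up to two to a peg, centres about 64 mm apart. None if absent.
- plate1: Aluminium format plate with round pockets, 8 mm thick (x), 56 mm wide (y), 130 mm tall (z), 160 g; its top 40 mm is a grip tab 40 mm wide. Hang hole below the tab: 16 mm wide, from 62 to 90 mm above the lower edge. Origin: middle of the lower edge; z up to the tab. Hangs on a peg by the hole's upper edge, faces square to the peg, up to two to a peg, centres about 64 mm apart. None if absent.
- plate2: Aluminium format plate with round pockets, 8 mm thick (x), 56 mm wide (y), 130 mm tall (z), 160 g; its top 40 mm is a grip tab 40 mm wide. Hang hole below the tab: 16 mm wide, from 62 to 90 mm above the lower edge. Origin: middle of the lower edge; z up to the tab. Hangs on a peg by the hole's upper edge, faces square to the peg, up to two to a peg, centres about 64 mm apart. None if absent.
- plate3: Aluminium format plate with round pockets, 8 mm thick (x), 56 mm wide (y), 130 mm tall (z), 160 g; its top 40 mm is a grip tab 40 mm wide. Hang hole below the tab: 16 mm wide, from 62 to 90 mm above the lower edge. Origin: middle of the lower edge; z up to the tab. Hangs on a peg by the hole's upper edge, faces square to the peg, up to two to a peg, centres about 64 mm apart. None if absent.
- jar: Bystander: amber glass jar, 56 mm across, 75 mm tall; origin under its centre.
- beaker: Bystander: steel beaker, 68 mm across, 80 mm tall; origin under its centre.
- film_roll: Bystander: roll of clear film lying flat, 90 mm across, 50 mm tall; origin under its centre.
- driver: Bystander: screwdriver lying on the table.
- gauge_block: Bystander: dark steel block 50 x 35 x 30 mm; origin under its centre.
- gasket_box: Bystander: cardboard box 90 x 70 x 45 mm; origin under its centre.
There are look-alikes about, which are no part of the job. What is shaped like the plate1 but orange or purple is not meant.

How it is judged:
By the outcome, as a careful person would: the job done as asked, in the order asked, and still so for the second after the job is handed in, with the robot touching nothing.
Of plate0, plate1, plate2, plate3 only 3 to 4 are there at a start; the rules pass over those that are not, and their reading is None.
At some moment in a run one of carrier may be knocked a few centimetres aside while the robot is not near it.
It also fails if it takes over 210 s, if anything falls off the work surface, if the arm or the gripper's body presses on something with over 40 N, if the wrist force passes 120 N, or if a joint passes its speed limit or range.

### The arm

A 7-joint arm with a two-finger parallel gripper is mounted at the origin on the work surface. World frame = base frame: x ahead of the robot, y to its left, z up, the work surface at z = 0. Lengths are in m, angles in rad, forces in N, time in s.
With the tool pointing down it reaches from about 0.4 to 0.85 m from the base axis. Payload 10.4 kg.
Tool frame: the origin (TCP) lies between the finger pads; the fingertips stand 17 mm ahead of it and the grasp point (between the pads) lies 2 mm behind it; x points along the fingers, y is the direction in which the jaws open and shut, and the axes are right-handed (so a half turn about x gives the same grasp; the last joint's range is limited). The gripper opens to 87 mm and grips with 3 to 60 N. Pads are 19 mm wide; open, the fingers measure 117 mm over their backs; the gripper's body (75 mm by 190 mm) begins 51 mm behind the grasp point.
Start: joints at [1.287, 0.332, -0.065, 1.46, 0.022, 1.35, -0.088], TCP at [0.161, -0.604, 0.24] pointing down, gripper open.
Joint ranges: [-2.6, 2.6], [-0.5, 2.12], [-1.47, 1.34], [0.16, 2.42], [-1.27, 4.41], [0.06, 2.06], [-2.6, 2.6]. Speed limits (rad/s): [2.22, 2.22, 2.79, 2.79, 3.14, 3.14, 3.14].

### API

Orientations are given as a unit quaternion [x, y, z, w].
In Python, from bench import r, optics, close_job gives the robot as it stands.
- The arm moves only by the shell command python3 -m inch 'ROWS' [OPENING] [FORCE]. ROWS is JSON, a list of rows, each an object with "translation": the shift along the tool's x, y, z in cm, a list of three; "spin": the turn about the tool's x in degrees. In form: [{"translation": [tx, ty, tz], "spin": spin}, ...]. A call has 1 to 20 rows; each row shifts and turns the pose as measured when the row begins, along the tool's axes as they then stand; what a row does not reach is not made up. A row lasts 1/8 s, in which the tool goes at most 62.5 mm and 10.7 degrees, less where a joint would pass 70% of its speed; a pose out of reach is approached as far as the arm can. A call is refused whole if a number of a shift passes 6.25 or a number of a turn 10.7, either way. A call with a gripper value outside its range is refused whole. OPENING is the closure, from 0 (fully open) to 1 (shut), set as the call begins (- or left out, the last holds). The fingers move at their own pace and stop on an object; FORCE is the grip in N (left out, the last holds). Time passes only in rows, so rows that do not move let the fingers close. It gives the time, the measured TCP pose, the force and the opening at its end, in the units of the state.
- r.read_state(): the state, without advancing time (a new reading comes with each control period).
- optics.camera(name): name is "scene" or "top"; returns the picture (400x640x3 uint8, red, green, blue); there is no depth.
- optics.camera_model(name): a dict with "camera_matrix" (3x3 intrinsics, pixels), "dist" ([k1, k2, p1, p2, k3] as OpenCV has them; the pictures are not rectified), "world_from_camera" (4x4, takes a point from camera to world coordinates). Camera axes: x right, y down, z forward; pixel columns grow to the right and rows downward; lengths in m; the calibration is good to about 2 mm. A picture is of the moment at which its call begins. camera_model takes no time and is no camera call.
- close_job(): hands the job in, once; it reports no verdict.
The state is a dict: "time": time; "joint_positions": joint angles; "joint_vel": joint speeds; "joint_torque": joint torques, N m; "ee_pos": TCP position; "eef_rot": TCP orientation; "ft_force": force on the tool from outside, world axes, zero at the start; "torque": the same for the moment, N m; "width": finger opening in m.
Only numpy, scipy, OpenCV 4.12 (cv2) and the standard library are available. Lean on these libraries where they do the work, as an engineer would, in place of code of your own. Each camera call takes 0.05 s, during which the arm holds its last target.

## Working session

There is one attempt and no reset: what is moved stays moved. The work goes in short steps, Python scripts to look and compute and a shell command to move; the robot and the scene stay as the last step left them, time stands still between calls to the robot, and variables do not carry over. Pictures are saved under pics/ and viewed, and the job is handed in when it is done.

```bash
ls; mkdir -p pics; python3 - <<'E'
from bench import r, optics
import cv2
s=r.read_state(); print(s)
for n in("scene","top"):
    im=optics.camera(n); cv2.imwrite(f"pics/{n}0.png",im[:,:,::-1])
    print(n,optics.camera_model(n))
E
```

```text
pics
{'time': 0.0, 'joint_positions': array([ 1.28739328,  0.33284806, -0.0647005 ,  1.46095625,  0.02159084,
        1.34985786, -0.08849199]), 'joint_vel': array([-2.51656206e-04,  7.85582231e-04,  6.49803217e-04, -6.32627000e-05,
       -1.65903868e-04,  4.51119259e-04, -9.35988668e-04]), 'joint_torque': array([-3.99990913e-04, -6.23265266e+01,  2.42438132e-02, -3.89882076e+01,
       -6.14642724e-02,  3.99602135e-02,  1.92532234e-04]), 'ee_pos': array([ 0.16106759, -0.60352016,  0.23876164]), 'eef_rot': array([-0.70101969, -0.09243536,  0.70118398, -0.09147747]), 'ft_force': array([ 0.40888544, -0.03781502,  0.2657471 ]), 'torque': array([-0.01138298,  0.04350221, -0.01971692]), 'width': 0.08662190938637938}
scene {'camera_matrix': array([[418.05574966,   0.        , 319.72722577],
       [  0.        , 418.05574966, 195.38582046],
       [  0.        ,   0.        ,   1.        ]]), 'dist': array([0.00396815, 0.        , 0.        , 0.        , 0.        ]), 'world_from_camera': array([[-0.56889205,  0.66211994, -0.48781043,  1.08314535],
       [ 0.8223699 ,  0.45197223, -0.34558481,  0.37445759],
       [-0.00834182, -0.59776106, -0.80163092,  0.96946099],
       [ 0.        ,  0.        ,  0.        ,  1.        ]])}
top {'camera_matrix': array([[392.64459706,   0.        , 315.22397888],
       [  0.        , 392.64459706, 197.57025087],
       [  0.        ,   0.        ,   1.        ]]), 'dist': array([0.00705494, 0.        , 0.        , 0.        , 0.        ]), 'world_from_camera': array([[ 0.00833422, -0.99794315,  0.06356112,  0.49520533],
       [-0.99988606, -0.00911674, -0.01203115,  0.03215375],
       [ 0.01258588, -0.06345361, -0.99790542,  1.19037111],
       [ 0.        ,  0.        ,  0.        ,  1.        ]])}
```

View pics/scene0.png

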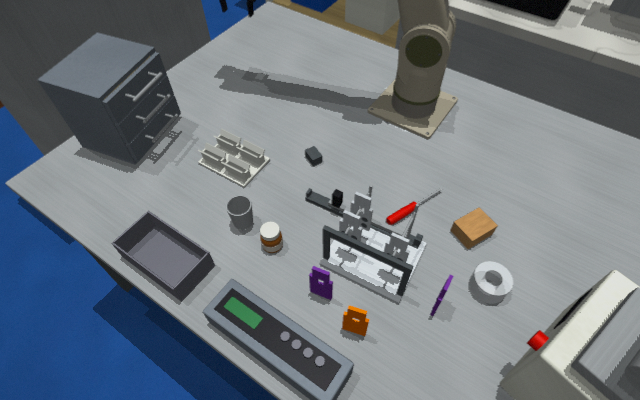

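View pics/top0.png

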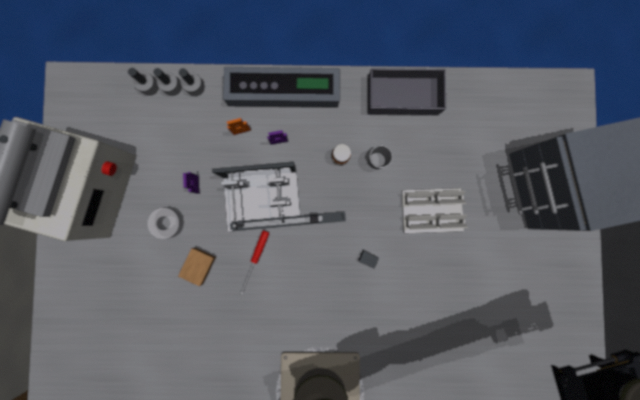

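```bash
cat > h.py <<'E'
import numpy as np, cv2
from bench import r, optics
M={n:optics.camera_model(n) for n in("scene","top")}
def ray(n,u,v):
    m=M[n]; p=cv2.undistortPoints(np.array([[[u,v]]],float),m["camera_matrix"],m["dist"])[0,0]
    T=m["world_from_camera"]; return T[:3,3],T[:3,:3]@np.array([p[0],p[1],1])
def onz(n,u,v,z):
    o,d=ray(n,u,v); return o+d*(z-o[2])/d[2]
def tri(a,b):
    o1,d1=ray("scene",*a);o2,d2=ray("top",*b)
    d1=d1/np.linalg.norm(d1); d2=d2/np.linalg.norm(d2)
    A=np.stack([d1,-d2],1); t=np.linalg.lstsq(A,o2-o1,rcond=None)[0]
    p,q=o1+t[0]*d1,o2+t[1]*d2
    return (p+q)/2,np.linalg.norm(p-q)
def proj(n,P):
    m=M[n];T=np.linalg.inv(m["world_from_camera"])
    q=cv2.projectPoints(np.atleast_2d(np.array(P,float)),cv2.Rodrigues(T[:3,:3])[0],T[:3,3],m["camera_matrix"],m["dist"])[0]
    return q[:,0]
def crop(n,u0,v0,w,h,k,name):
    im=optics.camera(n)[v0:v0+h,u0:u0+w,::-1]
    im=cv2.resize(im,None,fx=k,fy=k,interpolation=cv2.INTER_CUBIC); cv2.imwrite("pics/"+name,im)
def pose():
    from scipy.spatial.transform import Rotation as R
    s=r.read_state(); print(round(s["time"],2),np.round(s["ee_pos"],4),np.round(s["ft_force"],1),round(s["width"],4)); m=R.from_quat(s["eef_rot"]).as_matrix(); print(np.round(m,3)); return s,m
E
python3 - <<'E'
from h import *
crop("top",200,140,160,110,5,"t1.png")
crop("scene",290,170,150,140,5*4//5,"s1.png")
crop("scene",185,120,100,75,8,"s2.png")
crop("top",390,180,90,65,8,"t2.png")
pose()
E
```

```text
0.3 [ 0.1611 -0.6038  0.2393] [-0.1 -0.3  0.3] 0.0872
[[-0.     0.258 -0.966]
 [ 0.    -0.966 -0.258]
 [-1.    -0.     0.   ]]
```

View pics/t1.png

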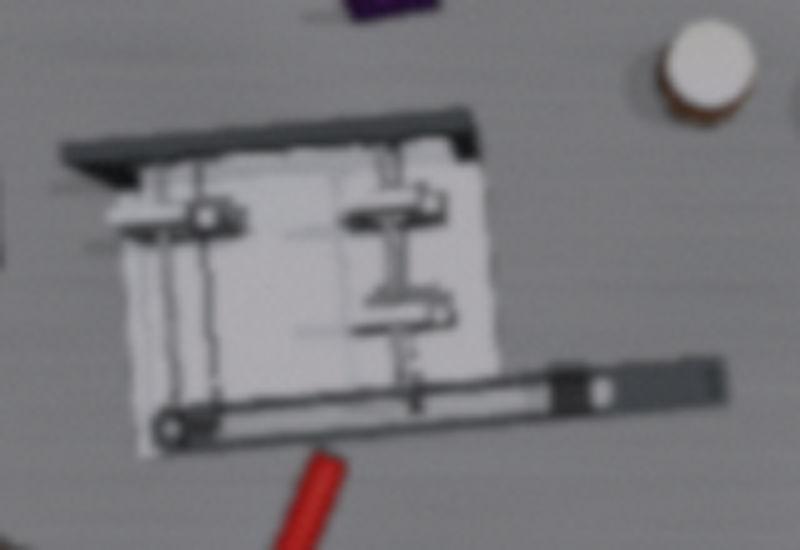

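View pics/s1.png

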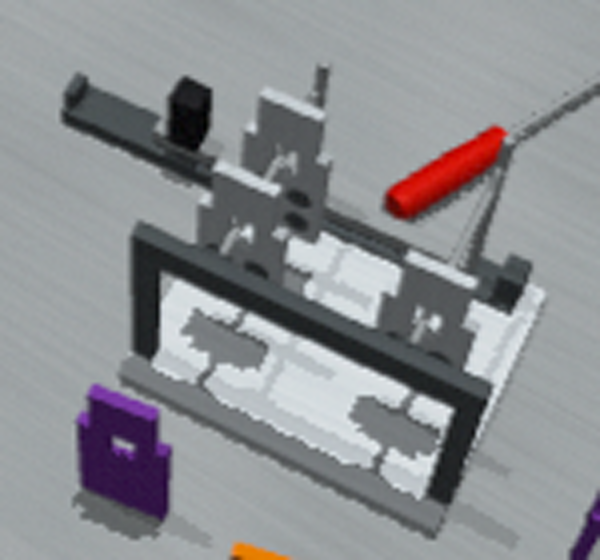

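View pics/s2.png

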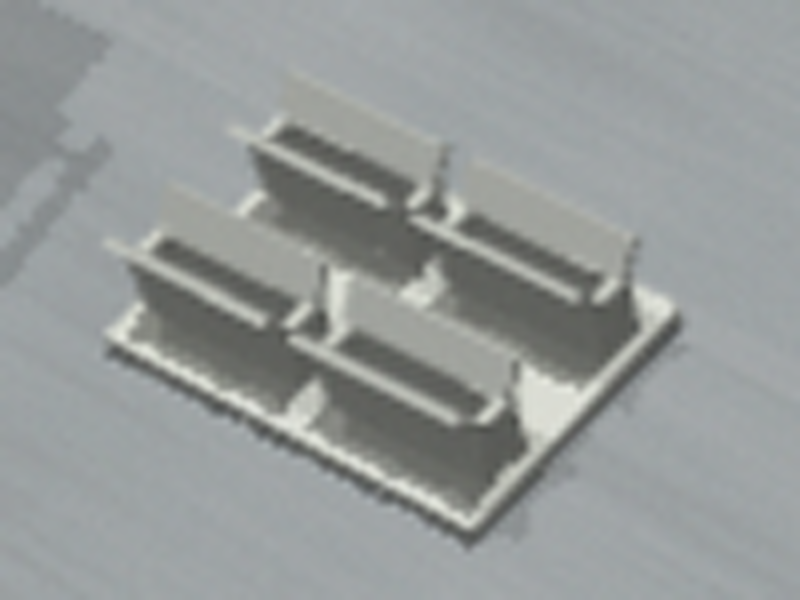

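View pics/t2.png

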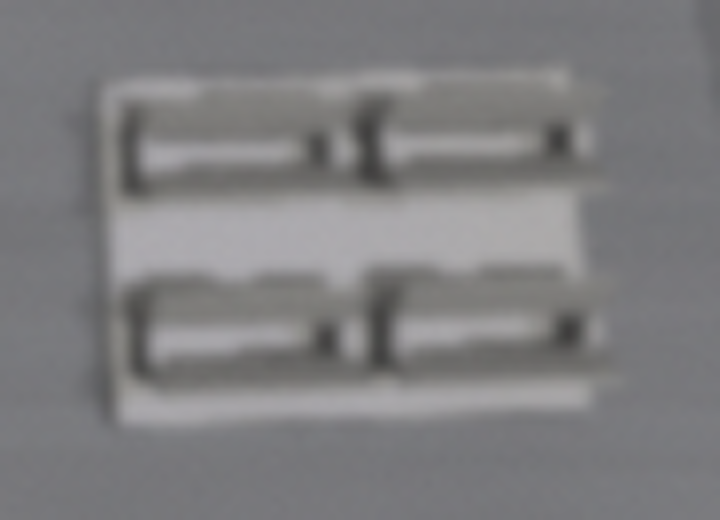

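```bash
python3 - <<'E'
from h import *
T=lambda u,v:(200+u/5,140+v/5)
S=lambda u,v:(290+u/4,170+v/4)
def p(n,x): print(n,np.round(x,4))
p("grip",onz("top",*T(569,390),.077)); p("gripS",onz("scene",*S(190,88),.077)); print(tri(S(190,88),T(569,390)))
p("rod1 T",onz("top",*T(172,430),.165)); p("rod1 S",onz("scene",*S(507,140),.165)); p("rod0 S",onz("scene",*S(322,67),.165))
p("beamL front",onz("top",*T(68,158),.15));p("beamR front",onz("top",*T(472,122),.15))
p("beam S cornerR(-y) far back",onz("scene",*S(135,230),.15)); p("beamS +y back",onz("scene",*S(488,392),.15))
# plates tab top, height 0.18 : S ends
for n,a,b in(("P front",(262,92),(325,125)),("P back",(213,165),(278,192)),("P1",(408,252),(474,290))):
    A=onz("scene",*S(*a),.18);B=onz("scene",*S(*b),.18); p(n,A);p(n,B);print(np.linalg.norm(A-B),(A+B)/2, np.degrees(np.arctan2(*(B-A)[:2])))
C=lambda u,v:(390+u/8,180+v/8)
c=[onz("top",*C(*q),.010) for q in((105,85),(560,68),(592,405),(122,420))]
for x in c:p("car",x)
D=lambda u,v:(185+u/8,120+v/8)
for q in((107,335),(470,525),(680,308)): p("carS",onz("scene",*D(*q),.010))
E
```

```text
grip [0.5081 0.0223 0.077 ]
gripS [0.5039 0.0226 0.077 ]
(array([0.50746035, 0.02334855, 0.08153841]), np.float64(0.002380636311119972))
rod1 T [0.4846 0.2291 0.165 ]
rod1 S [0.4881 0.2323 0.165 ]
rod0 S [0.5023 0.1148 0.165 ]
beamL front [0.6281 0.2901 0.15  ]
beamR front [0.6496 0.0759 0.15  ]
beam S cornerR(-y) far back [0.6554 0.0816 0.15  ]
beamS +y back [0.633  0.2971 0.15  ]
P front [0.5493 0.1    0.18  ]
P front [0.5491 0.1429 0.18  ]
0.0429343593574915 [0.54919851 0.12142178 0.18      ] -0.22716993754997672
P back [0.6096 0.1044 0.18  ]
P back [0.6045 0.1447 0.18  ]
0.040683079375678936 [0.60706499 0.12455747 0.18      ] -7.263708363923711
P1 [0.598  0.2245 0.18  ]
P1 [0.599  0.2656 0.18  ]
0.0411254941941985 [0.59849641 0.24503872 0.18      ] 1.444244426269411
car [ 0.5939 -0.2477  0.01  ]
car [ 0.6019 -0.4203  0.01  ]
car [ 0.4749 -0.4304  0.01  ]
car [ 0.4678 -0.2533  0.01  ]
carS [ 0.6032 -0.4179  0.01  ]
carS [ 0.5951 -0.2426  0.01  ]
carS [ 0.4692 -0.2455  0.01  ]
```

Three grey plates are present: two on peg 0, at scene (363,197) and (351,215), and one on peg 1 at (400,238). The look-alikes are purple at (320,283) and (443,293) and orange at (355,320), and they stay put. The crop above confirms the choice. The lock is shut, with the black grip at scene (337,192) and top (314,218).

First I'll turn the tool so its jaws lie along rack x.

```bash
python3 -m inch '[{"translation":[0,0,0],"spin":-10.1},{"translation":[0,0,0],"spin":-10.1},{"translation":[0,0,0],"spin":-10.1},{"translation":[0,0,0],"spin":-10.1},{"translation":[0,0,0],"spin":-10.1},{"translation":[0,0,0],"spin":-10.1},{"translation":[0,0,0],"spin":-10.1},{"translation":[0,0,0],"spin":-10.1}]' 0 30
cat > go.py <<'E'
import sys
from h import *
# print tool-frame shift (cm) from present TCP to a target, and spin to a heading (deg) of tool y
t=np.array([float(a) for a in sys.argv[1:4]]); s,m=pose()
d=m.T@(t-s["ee_pos"])*100; hd=np.degrees(np.arctan2(m[1,1],m[0,1]))
print("shift cm",np.round(d,2),"heading",round(hd,2), "spin", round(hd-float(sys.argv[4]),2) if len(sys.argv)>4 else "")
E
python3 go.py .507 .0225 .24 5.8
```

```text
time: 1.3
ee_pos: [0.161, -0.6033, 0.2385]
eef_rot: [0.463, 0.536, -0.462, 0.534]
ft_force: [0.3, -1.0, 0.1]
width: 0.0873
1.3 [ 0.161  -0.6033  0.2385] [ 0.3 -1.   0.1] 0.0873
[[-0.001  0.989  0.145]
 [ 0.002  0.145 -0.989]
 [-1.    -0.    -0.002]]
shift cm [ -0.06  43.29 -56.92] heading 8.32 spin 2.52
```

```bash
python3 -m inch '[{"translation":[0,4.3,-3.5],"spin":2.5},{"translation":[0,4.3,-4.5]},{"translation":[0,4.3,-4.5]},{"translation":[0,4.3,-4.5]},{"translation":[0,4.3,-4.5]},{"translation":[0,4.3,-4.5]},{"translation":[0,4.3,-4.5]},{"translation":[0,4,-4.5]},{"translation":[0,4,-4.5]},{"translation":[0,2,-4.5]}]'
python3 go.py .507 .0225 .24 5.8
```

```text
1.3 [ 0.161  -0.6033  0.2385] [ 0.3 -1.   0.1] 0.0873
[[-0.001  0.989  0.145]
 [ 0.002  0.145 -0.989]
 [-1.    -0.    -0.002]]
shift cm [ -0.06  43.29 -56.92] heading 8.32 spin 2.52schema error: expected keys translation, spin
```

```bash
python3 -m inch '[{"translation":[0,4.3,-3.5],"spin":2.5},{"translation":[0,4.3,-4.5],"spin":0},{"translation":[0,4.3,-4.5],"spin":0},{"translation":[0,4.3,-4.5],"spin":0},{"translation":[0,4.3,-4.5],"spin":0},{"translation":[0,4.3,-4.5],"spin":0},{"translation":[0,4.3,-4.5],"spin":0},{"translation":[0,4,-4.5],"spin":0},{"translation":[0,4,-4.5],"spin":0},{"translation":[0,2,-4.5],"spin":0}]'
python3 go.py .507 .0225 .24 5.8
```

```text
time: 2.55
ee_pos: [0.5166, -0.1179, 0.2385]
eef_rot: [0.475, 0.523, -0.476, 0.524]
ft_force: [0.8, -1.1, -0.2]
width: 0.0873
2.55 [ 0.5166 -0.1179  0.2385] [ 0.8 -1.1 -0.2] 0.0873
[[ 0.001  0.995  0.095]
 [-0.002  0.095 -0.995]
 [-1.     0.001  0.002]]
shift cm [ -0.18   0.38 -14.07] heading 5.46 spin -0.34
```

```bash
python3 -m inch '[{"translation":[0,0.2,-4.5],"spin":-0.3},{"translation":[0,0.1,-4.5],"spin":0},{"translation":[0,0.1,-4.5],"spin":0},{"translation":[0,0,-1],"spin":0},{"translation":[0,0,0],"spin":0}]'
python3 go.py .507 .0225 .063 5.8; python3 - <<'E'
from h import *
crop("scene",240,60,200,150,4,"s3.png")
E
```

```text
time: 3.18
ee_pos: [0.5061, 0.0356, 0.2387]
eef_rot: [0.473, 0.525, -0.472, 0.527]
ft_force: [0.1, -0.6, 0.2]
width: 0.0873
3.17 [0.5061 0.0356 0.2387] [ 0.1 -0.6  0.2] 0.0873
[[ 0.002  0.994  0.108]
 [-0.001  0.108 -0.994]
 [-1.     0.002  0.001]]
shift cm [17.57 -0.1   1.3 ] heading 6.17 spin 0.37
```

View pics/s3.png

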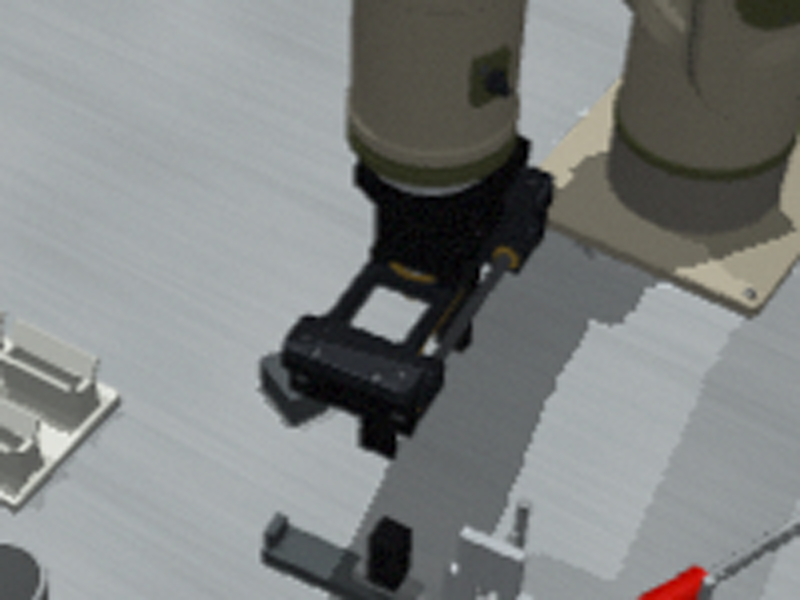

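The scene view shows the gripper above the black grip, with its body's long side along rack x, clear of the plates. I'll go down, then close.

```bash
python3 -m inch '[{"translation":[4,0,1],"spin":0.3},{"translation":[4,0,0.4],"spin":0},{"translation":[4,0,0],"spin":0},{"translation":[3,0,0],"spin":0},{"translation":[1.4,0,0],"spin":0},{"translation":[0,0,0],"spin":0}]'
python3 go.py .507 .0225 .063 5.8
```

```text
time: 3.98
ee_pos: [0.5102, 0.0102, 0.0702]
eef_rot: [0.478, 0.52, -0.478, 0.523]
ft_force: [0.2, 0.6, 0.6]
width: 0.0866
3.98 [0.5102 0.0102 0.0702] [0.2 0.6 0.6] 0.0866
[[ 0.004  0.996  0.088]
 [-0.003  0.088 -0.996]
 [-1.     0.003  0.004]]
shift cm [ 0.72 -0.22 -1.25] heading 5.03 spin -0.77
```

```bash
python3 -m inch '[{"translation":[0.5,-0.1,-1],"spin":-0.7},{"translation":[0,0,0],"spin":0},{"translation":[0,0,0],"spin":0}]'
python3 go.py .507 .0225 .063 5.8;  python3 - <<'E'
from h import *
crop("scene",260,100,160,120,5,"s4.png")
E
```

```text
time: 4.35
ee_pos: [0.51, 0.0207, 0.0675]
eef_rot: [0.475, 0.522, -0.473, 0.527]
ft_force: [0.3, -0.6, -0.2]
width: 0.0868
4.35 [0.51   0.0207 0.0675] [ 0.3 -0.6 -0.2] 0.0868
[[ 0.008  0.995  0.1  ]
 [-0.004  0.1   -0.995]
 [-1.     0.007  0.005]]
shift cm [ 0.44 -0.29 -0.21] heading 5.76 spin -0.04
```

View pics/s4.png

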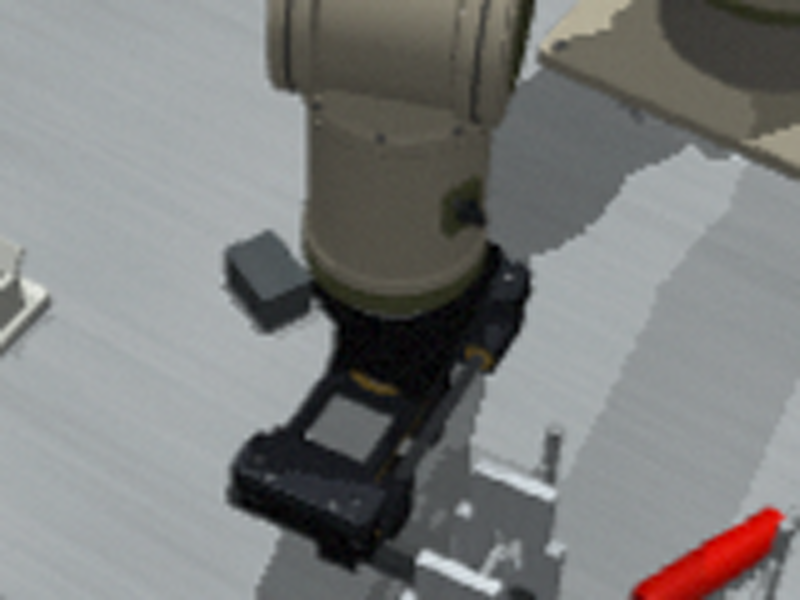

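```bash
python3 -m inch '[{"translation":[0.3,-0.2,-0.1],"spin":0},{"translation":[0,0,0],"spin":0},{"translation":[0,0,0],"spin":0},{"translation":[0,0,0],"spin":0},{"translation":[0,0,0],"spin":0},{"translation":[0,0,0],"spin":0},{"translation":[0,0,0],"spin":0}]' 1 30
python3 go.py .507 .0225 .063 5.8
```

```text
time: 5.28
ee_pos: [0.508, 0.0213, 0.0647]
eef_rot: [0.475, 0.521, -0.473, 0.528]
ft_force: [-0.3, 0.6, -0.2]
width: 0.0251
5.28 [0.508  0.0213 0.0647] [-0.3  0.6 -0.2] 0.0251
[[ 0.008  0.995  0.1  ]
 [-0.004  0.1   -0.995]
 [-1.     0.008  0.005]]
shift cm [ 0.16 -0.09 -0.13] heading 5.74 spin -0.06
```

```bash
python3 -m inch '[{"translation":[0,0,1],"spin":0},{"translation":[0,0,1],"spin":0},{"translation":[0,0,1],"spin":0},{"translation":[0,0,1],"spin":0},{"translation":[0,0,1],"spin":0},{"translation":[0,0,0],"spin":0},{"translation":[0,0,0],"spin":0}]'
python3 go.py .507 .0225 .063 5.8
```

```text
time: 6.15
ee_pos: [0.513, -0.0329, 0.0647]
eef_rot: [0.475, 0.521, -0.474, 0.527]
ft_force: [-0.8, 1.8, -0.6]
width: 0.0239
6.15 [ 0.513  -0.0329  0.0647] [-0.8  1.8 -0.6] 0.0239
[[ 0.007  0.995  0.098]
 [-0.004  0.098 -0.995]
 [-1.     0.007  0.005]]
shift cm [ 0.14 -0.05 -5.58] heading 5.65 spin -0.15
```

```bash
python3 -m inch '[{"translation":[0,0,0.4],"spin":0},{"translation":[0,0,0.3],"spin":0},{"translation":[0,0,0.3],"spin":0},{"translation":[0,0,0.3],"spin":0}]'
python3 -m inch '[{"translation":[0,0,0.4],"spin":0}]';python3 -m inch '[{"translation":[0,0,0.5],"spin":0}]'

```

```text
time: 6.65
ee_pos: [0.5135, -0.0377, 0.0647]
eef_rot: [0.476, 0.525, -0.47, 0.526]
ft_force: [-2.4, 12.0, 2.0]
width: 0.0239
time: 6.78
ee_pos: [0.5135, -0.0379, 0.0646]
eef_rot: [0.476, 0.527, -0.469, 0.525]
ft_force: [-3.6, 16.0, 2.6]
width: 0.0241
time: 6.9
ee_pos: [0.5135, -0.038, 0.0646]
eef_rot: [0.476, 0.53, -0.466, 0.525]
ft_force: [-5.3, 18.9, 3.8]
width: 0.0237
```

At the end stop: 16–19 N along rack −y, and about 60 mm travelled. I'll let the grip go and lift.

```bash
python3 -m inch '[{"translation":[0,0,-0.2],"spin":0},{"translation":[0,0,0],"spin":0},{"translation":[0,0,0],"spin":0},{"translation":[0,0,0],"spin":0}]' 0
python3 -m inch '[{"translation":[-4,0,0],"spin":0},{"translation":[-5,0,0],"spin":0},{"translation":[-5,0,0],"spin":0},{"translation":[-4,0,3],"spin":0},{"translation":[0,0,5],"spin":0},{"translation":[0,0,4],"spin":0},{"translation":[0,0,4],"spin":0},{"translation":[0,0,4],"spin":0},{"translation":[0,0,0],"spin":0},{"translation":[0,0,0],"spin":0}]'
python3 - <<'E'
from h import *
pose()
crop("top",200,140,160,110,5,"t5.png")
crop("scene",290,170,150,140,4,"s5.png")
E
```

```text
time: 7.4
ee_pos: [0.5139, -0.0365, 0.0649]
eef_rot: [0.476, 0.529, -0.466, 0.525]
ft_force: [-0.1, 0.1, -0.3]
width: 0.0558
time: 8.65
ee_pos: [0.5354, -0.2466, 0.2492]
eef_rot: [0.476, 0.527, -0.467, 0.526]
ft_force: [0.4, 1.2, -0.0]
width: 0.0871
8.65 [ 0.5354 -0.2466  0.2492] [ 0.4  1.2 -0. ] 0.0871
[[ 0.007  0.994  0.11 ]
 [ 0.01   0.11  -0.994]
 [-1.     0.008 -0.009]]
```

View pics/t5.png

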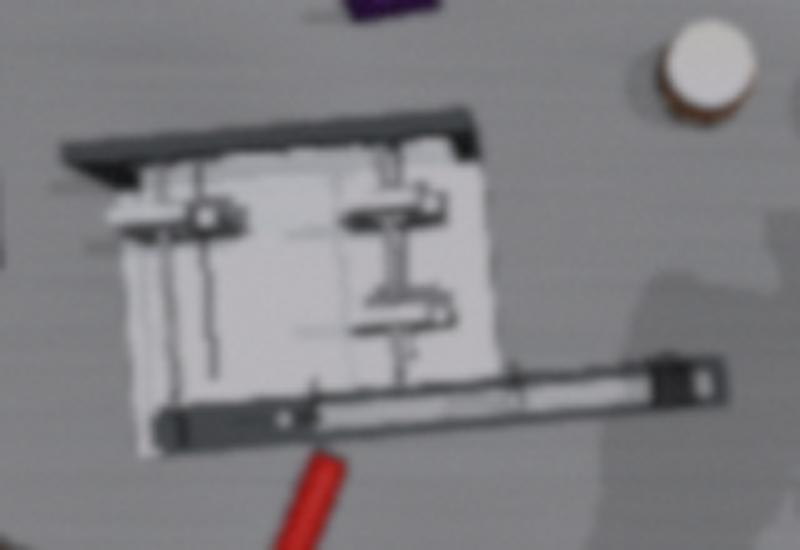

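View pics/s5.png

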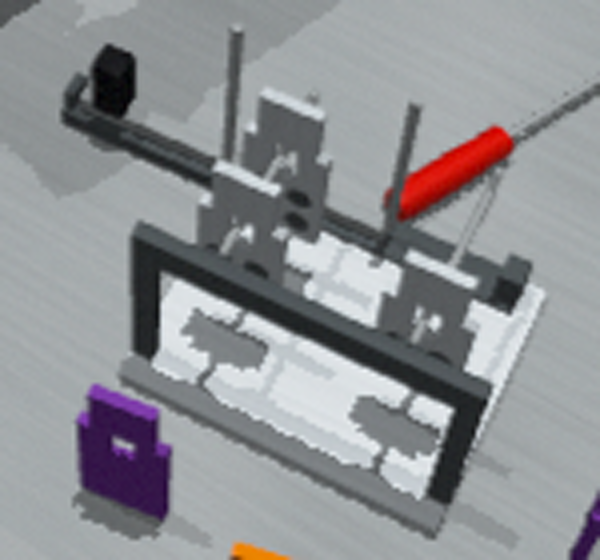

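```bash
python3 - <<'E'
from h import *
crop("top",218,170,75,45,10,"t6.png")
crop("scene",330,185,85,70,9,"s6.png")
E
```

```text
(no output)
```

View pics/t6.png

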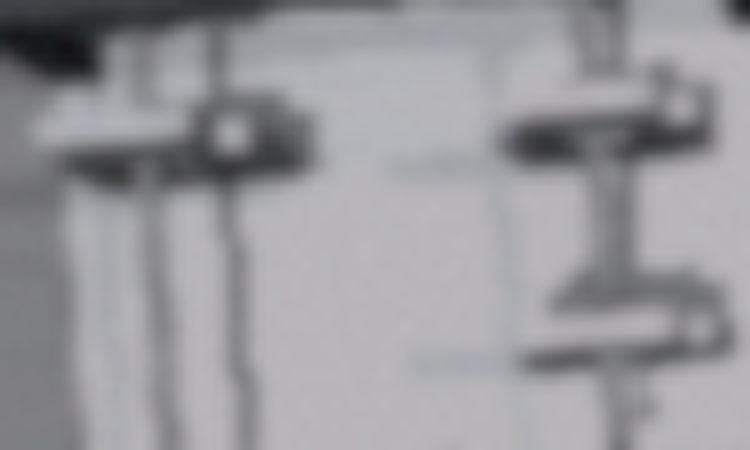

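View pics/s6.png

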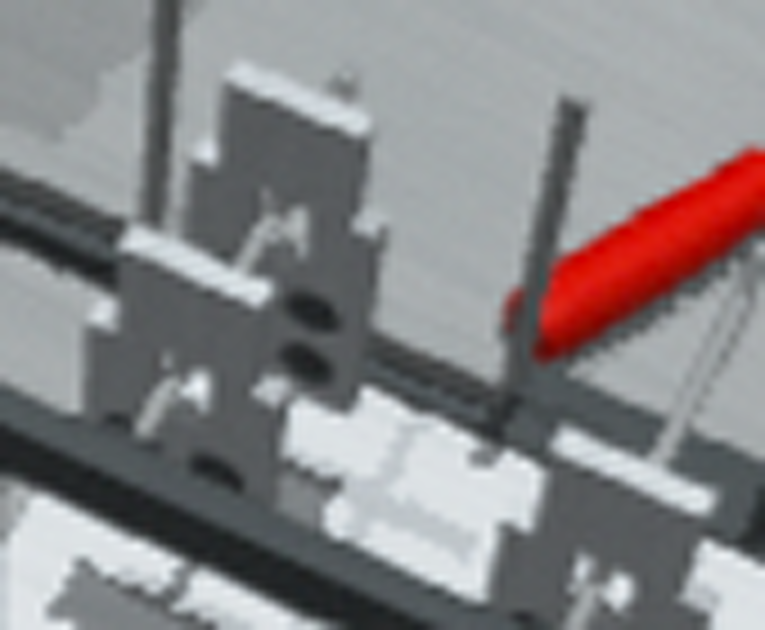

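```bash
python3 - <<'E'
from h import *
t=np.radians(5.5); X=np.array([np.cos(t),np.sin(t)]);Y=np.array([-np.sin(t),np.cos(t)]);O=np.array([.638,.186])
for n,s,q in(("F",(300,98),(604,327)),("B",(196,266),(588,97)),("P1",(634,470),(115,130))):
    S=(330+s[0]/9-.5+.5/9,185+s[1]/9-.5+.5/9);Q=(218+q[0]/10-.5,170+q[1]/10-.5)
    a=onz("scene",*S,.18);b=onz("top",*Q,.18)
    print(n,np.round(a,4),np.round(b,4),tri(S,Q))
    for w in(a,b): print("   rack",np.round([(w[:2]-O)@X,(w[:2]-O)@Y],4))
for w in((-.145,-.21),): print(O+w[0]*X+w[1]*Y)
E
```

```text
F [0.5456 0.1181 0.18  ] [0.5467 0.1159 0.18  ] (array([0.54616284, 0.11700735, 0.17986228]), np.float64(0.00243565201267677))
   rack [-0.0985 -0.0587]
   rack [-0.0976 -0.061 ]
B [0.6059 0.1239 0.18  ] [0.6062 0.1209 0.18  ] (array([0.60568667, 0.12221419, 0.17850728]), np.float64(0.002695592626897049))
   rack [-0.0379 -0.0588]
   rack [-0.0379 -0.0617]
P1 [0.5966 0.2436 0.18  ] [0.5964 0.2425 0.18  ] (array([0.59633257, 0.24306925, 0.17914998]), np.float64(0.0008757609280888468))
   rack [-0.0357  0.0613]
   rack [-0.036   0.0602]
[ 0.51379516 -0.03693084]
```

Everything agrees: the grey plates sit at rack y ≈ ±60, and their height comes out at 0.179–0.180 m against the expected 0.180. I'll take the front plate first.

```bash
python3 -m inch '[{"translation":[0,0,-4],"spin":0.8},{"translation":[0,0,-5],"spin":0},{"translation":[0,0,-5],"spin":0},{"translation":[0,0.5,-5],"spin":0},{"translation":[0,0.5,-5],"spin":0},{"translation":[0,0.5,-5],"spin":0},{"translation":[0,0.5,-3],"spin":0},{"translation":[0,0,-1],"spin":0},{"translation":[0,0,0],"spin":0},{"translation":[0,0,0],"spin":0}]' 0.55
python3 go.py .5462 .117 .20 5.5
python3 - <<'E'
from h import *
crop("top",390,180,90,65,8,"t7.png")
crop("scene",185,120,100,75,8,"s7.png")
E
```

```text
time: 10.1
ee_pos: [0.5199, 0.0971, 0.2536]
eef_rot: [0.477, 0.523, -0.47, 0.527]
ft_force: [0.5, -0.9, 1.0]
width: 0.0391
10.1 [0.5199 0.0971 0.2536] [ 0.5 -0.9  1. ] 0.0391
[[ 0.011  0.995  0.103]
 [ 0.005  0.103 -0.995]
 [-1.     0.011 -0.004]]
shift cm [ 5.4   2.76 -1.69] heading 5.9 spin 0.4
```

View pics/t7.png

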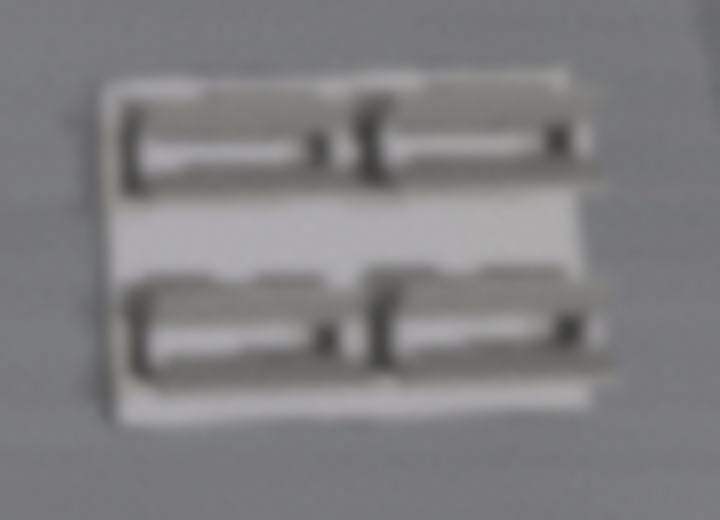

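```bash
python3 - <<'E'
from h import *
crop("top",398,184,75,54,10,"t8.png")
crop("scene",192,126,84,60,9,"s8.png")
E
```

```text
(no output)
```

View pics/t8.png

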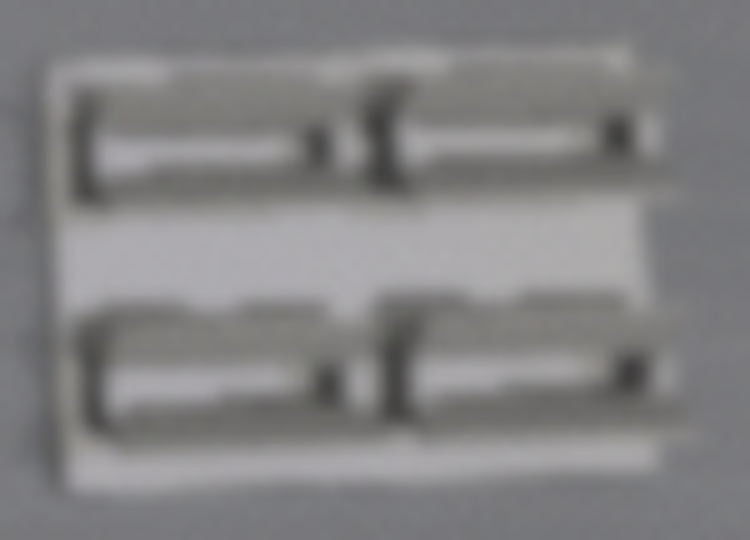

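View pics/s8.png

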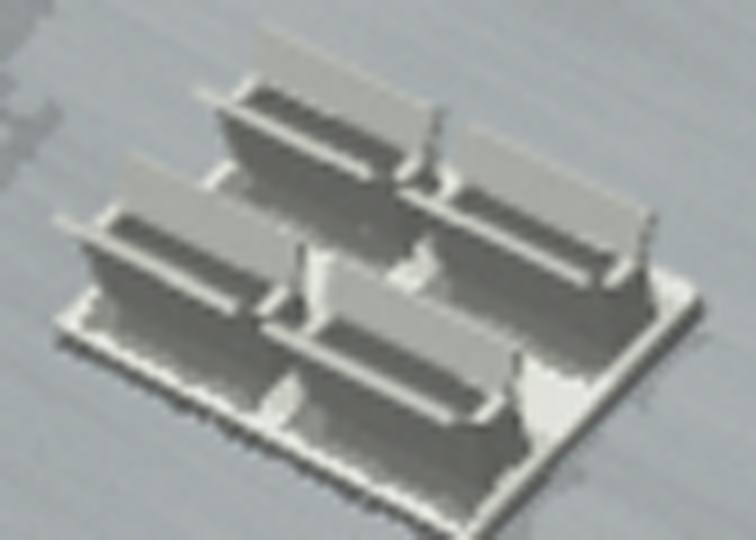

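```bash
cat > car.py <<'E'
from h import *
def fit(P,L):
    # rigid 2D fit local L->world P
    P=np.array(P)[:,:2];L=np.array(L,float);p=P-P.mean(0);l=L-L.mean(0)
    a=np.arctan2((l[:,0]*p[:,1]-l[:,1]*p[:,0]).sum(),(l*p).sum())
    R=np.array([[np.cos(a),-np.sin(a)],[np.sin(a),np.cos(a)]]);o=P.mean(0)-R@L.mean(0)
    return o,np.degrees(a),np.round((P-(L@R.T+o))*1000,1)
E
python3 - <<'E'
from car import *
T=lambda u,v:(398+u/10-.45,184+v/10-.45)
S=lambda u,v:(192+u/9-.45,126+v/9-.45)
B=[(.065,.09),(.065,-.09),(-.065,-.09),(-.065,.09)]
print(fit([onz("top",*T(*q),.01) for q in((45,62),(632,45),(660,470),(68,490))],B))
print(fit([onz("scene",*S(*q),.01) for q in((470,537),(60,322),(705,295))],[B[0],B[1],B[3]]))
C=[(.035,-.045),(.035,.045),(-.035,-.045),(-.035,.045)]
print(fit([onz("scene",*S(*q),.054) for q in((181,231),(392,338),(316,101),(527,202))],C))
E
```

```text
(array([ 0.53561167, -0.33665461]), np.float64(2.4748862457449157), array([[-0.2, -0.5],
       [-1.1,  1.2],
       [ 0.5,  0.3],
       [ 0.8, -1.1]]))
(array([ 0.53422758, -0.33389969]), np.float64(1.8860470687777107), array([[-2.3, -1.7],
       [-0.2,  1.9],
       [ 2.6, -0.2]]))
(array([ 0.53542198, -0.33588383]), np.float64(2.723200993386801), array([[-0. ,  0.4],
       [ 0.2, -0.5],
       [ 0.1,  0.1],
       [-0.2, -0. ]]))
```

The carrier is at (0.5355, −0.336), yaw 2.6°, from both views within 1–2 mm. The top camera gives the base corners and the scene camera the slot mouths.

```bash
python3 -m inch '[{"translation":[0,1.4,-0.9],"spin":0.3},{"translation":[0,1.1,-0.7],"spin":0},{"translation":[1.5,0.2,0],"spin":0},{"translation":[1.5,0,0],"spin":0},{"translation":[1,0,0],"spin":0},{"translation":[0,0,0],"spin":0},{"translation":[0,0,0],"spin":0}]' 
python3 go.py .5462 .117 .17 5.5
```

```text
time: 11.18
ee_pos: [0.5458, 0.1139, 0.2099]
eef_rot: [0.479, 0.522, -0.473, 0.524]
ft_force: [0.9, 0.2, 0.1]
width: 0.0392
11.18 [0.5458 0.1139 0.2099] [0.9 0.2 0.1] 0.0392
[[ 0.008  0.995  0.094]
 [ 0.004  0.094 -0.996]
 [-1.     0.009 -0.003]]
shift cm [ 4.    0.04 -0.29] heading 5.42 spin -0.08
```

```bash
python3 -m inch '[{"translation":[1.5,0,-0.3],"spin":0},{"translation":[1.5,0,0],"spin":0},{"translation":[0.8,0,0],"spin":0},{"translation":[0,0,0],"spin":0},{"translation":[0,0,0],"spin":0}]' 
python3 go.py .5462 .117 .17 5.5; python3 - <<'E'
from h import *
crop("scene",290,130,130,110,6,"s9.png")
E
```

```text
time: 11.8
ee_pos: [0.5458, 0.1173, 0.1694]
eef_rot: [0.479, 0.522, -0.473, 0.524]
ft_force: [-0.5, 0.5, -0.2]
width: 0.0393
11.8 [0.5458 0.1173 0.1694] [-0.5  0.5 -0.2] 0.0393
[[ 0.009  0.995  0.094]
 [ 0.004  0.094 -0.996]
 [-1.     0.009 -0.003]]
shift cm [-0.06  0.04  0.03] heading 5.42 spin -0.08
```

View pics/s9.png

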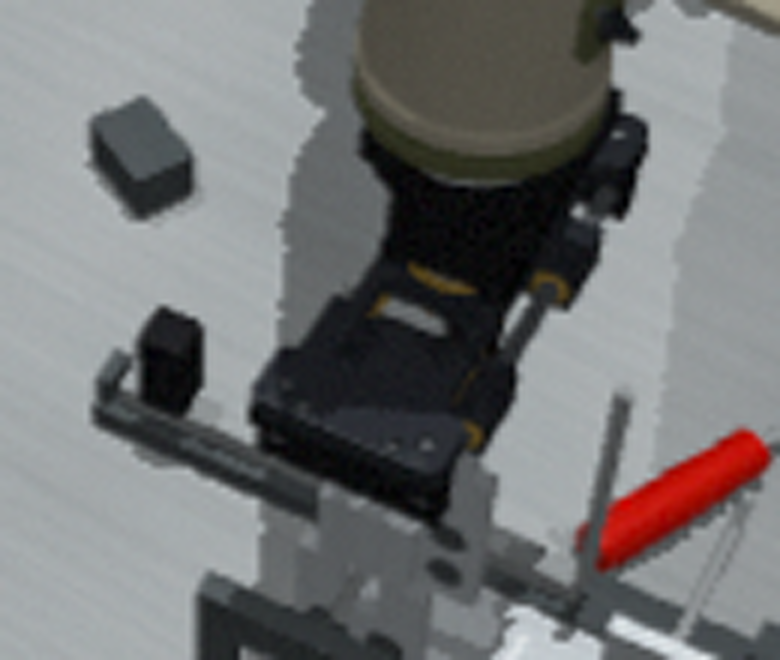

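The gripper is over the front plate's tab and the back plate hasn't been disturbed. Closing now.

```bash
python3 -m inch '[{"translation":[0,0,0],"spin":0},{"translation":[0,0,0],"spin":0},{"translation":[0,0,0],"spin":0},{"translation":[0,0,0],"spin":0},{"translation":[0,0,0],"spin":0},{"translation":[0,0,0],"spin":0}]' 1 40
python3 -m inch '[{"translation":[-0.5,0,0],"spin":0},{"translation":[-0.5,0,0],"spin":0},{"translation":[-0.5,0,0],"spin":0},{"translation":[0,0,0],"spin":0},{"translation":[0,0,0],"spin":0}]'
```

```text
time: 12.6
ee_pos: [0.5463, 0.1173, 0.1704]
eef_rot: [0.479, 0.521, -0.472, 0.525]
ft_force: [0.2, -0.2, -0.3]
width: 0.0077
time: 13.22
ee_pos: [0.5459, 0.1172, 0.1863]
eef_rot: [0.479, 0.521, -0.472, 0.525]
ft_force: [-1.0, 0.4, -1.7]
width: 0.0073
```

```bash
python3 -m inch '[{"translation":[0,-1,0],"spin":0},{"translation":[0,-1.5,0],"spin":0},{"translation":[0,-1.5,0],"spin":0},{"translation":[0,-1.5,0],"spin":0},{"translation":[0,-1.5,0],"spin":0},{"translation":[0,0,0],"spin":0},{"translation":[0,0,0],"spin":0}]'
python3 go.py .47 .11 .28 2.6
```

```text
time: 14.1
ee_pos: [0.4692, 0.1097, 0.1844]
eef_rot: [0.478, 0.521, -0.474, 0.525]
ft_force: [0.3, 0.7, -1.1]
width: 0.0078
14.1 [0.4692 0.1097 0.1844] [ 0.3  0.7 -1.1] 0.0078
[[ 0.008  0.996  0.094]
 [ 0.001  0.094 -0.996]
 [-1.     0.009 -0.   ]]
shift cm [-9.56  0.17 -0.02] heading 5.41 spin 2.81
```

```bash
python3 -m inch '[{"translation":[-4,0,0],"spin":1.4},{"translation":[-4,0,0],"spin":1.4},{"translation":[-2,0,0],"spin":0},{"translation":[0,0,0],"spin":0},{"translation":[0,0,0],"spin":0}]'
python3 go.py .5725 -.3794 .28 2.6
```

```text
time: 14.72
ee_pos: [0.4688, 0.1095, 0.2857]
eef_rot: [0.491, 0.51, -0.487, 0.512]
ft_force: [-0.6, 0.1, -1.8]
width: 0.0081
14.72 [0.4688 0.1095 0.2857] [-0.6  0.1 -1.8] 0.0081
[[ 0.007  0.999  0.044]
 [ 0.002  0.044 -0.999]
 [-1.     0.007 -0.002]]
shift cm [ 0.53  8.21 49.3 ] heading 2.52 spin -0.08
```

```bash
python3 -m inch '[{"translation":[0,0.5,3],"spin":0},{"translation":[0,0.8,4],"spin":0},{"translation":[0,0.8,5],"spin":0},{"translation":[0,0.8,5],"spin":0},{"translation":[0,0.8,5],"spin":0},{"translation":[0,0.8,5],"spin":0},{"translation":[0,0.8,5],"spin":0},{"translation":[0,0.8,5],"spin":0},{"translation":[0,0.8,4],"spin":0},{"translation":[0,0.5,3],"spin":0},{"translation":[0,0,1],"spin":0},{"translation":[0,0,0],"spin":0},{"translation":[0,0,0],"spin":0}]'
python3 go.py .5725 -.3794 .20 2.6
python3 - <<'E'
from h import *
crop("scene",180,100,120,100,6,"s10.png")
crop("top",398,184,75,54,10,"t10.png")
E
```

```text
time: 16.35
ee_pos: [0.5629, -0.3462, 0.2643]
eef_rot: [0.486, 0.519, -0.487, 0.506]
ft_force: [1.2, 1.1, -1.6]
width: 0.0078
16.35 [ 0.5629 -0.3462  0.2643] [ 1.2  1.1 -1.6] 0.0078
[[-0.015  0.999  0.052]
 [ 0.012  0.052 -0.999]
 [-1.    -0.014 -0.013]]
shift cm [6.38 0.87 3.44] heading 2.97 spin 0.37
```

View pics/s10.png

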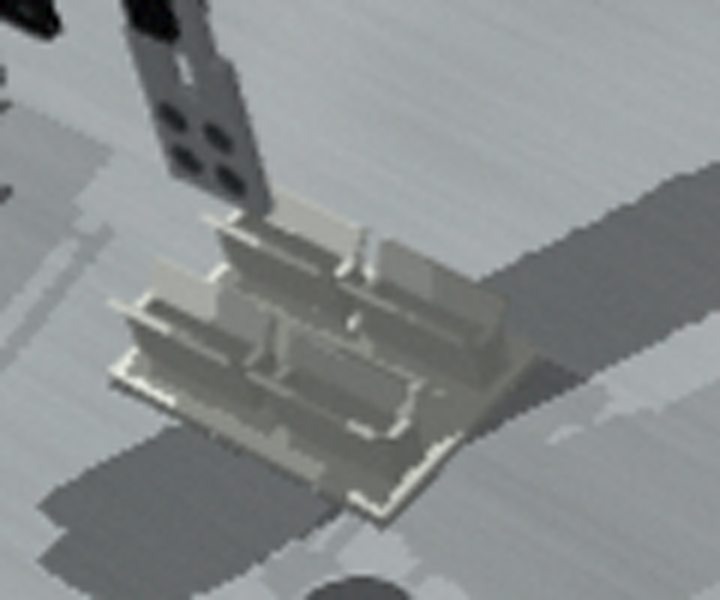

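```bash
python3 -m inch '[{"translation":[0,0.5,1.7],"spin":0.3},{"translation":[0,0.5,1.7],"spin":0},{"translation":[1.5,0,0],"spin":0},{"translation":[2,0,0],"spin":0},{"translation":[1.5,0,0],"spin":0},{"translation":[1,0,0],"spin":0},{"translation":[0,0,0],"spin":0},{"translation":[0,0,0],"spin":0}]'
python3 go.py .574 -.380 .19 2.6
python3 - <<'E'
from h import *
crop("scene",180,100,120,100,6,"s11.png")
E
```

```text
time: 17.45
ee_pos: [0.5751, -0.3727, 0.2027]
eef_rot: [0.486, 0.519, -0.486, 0.507]
ft_force: [0.5, 1.1, -1.1]
width: 0.0079
17.45 [ 0.5751 -0.3727  0.2027] [ 0.5  1.1 -1.1] 0.0079
[[-0.012  0.998  0.054]
 [ 0.011  0.054 -0.998]
 [-1.    -0.012 -0.012]]
shift cm [ 1.27 -0.13  0.74] heading 3.09 spin 0.49
```

View pics/s11.png

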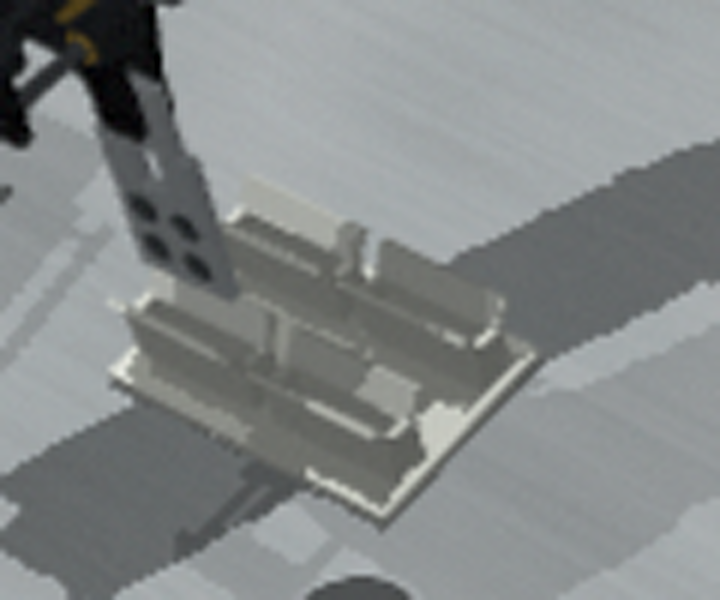

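```bash
python3 -m inch '[{"translation":[0,-0.1,0.8],"spin":0.4},{"translation":[0.8,0,0],"spin":0},{"translation":[0.8,0,0],"spin":0},{"translation":[0.5,0,0],"spin":0},{"translation":[0,0,0],"spin":0},{"translation":[0,0,0],"spin":0}]'
python3 go.py .574 -.380 .131 2.6
python3 - <<'E'
from h import *
crop("scene",180,100,120,100,6,"s12.png")
E
```

```text
time: 18.25
ee_pos: [0.5744, -0.3814, 0.1807]
eef_rot: [0.488, 0.517, -0.488, 0.506]
ft_force: [0.0, -0.4, -1.0]
width: 0.008
18.25 [ 0.5744 -0.3814  0.1807] [ 0.  -0.4 -1. ] 0.008
[[-0.011  0.999  0.046]
 [ 0.011  0.046 -0.999]
 [-1.    -0.011 -0.012]]
shift cm [ 4.97  0.02 -0.09] heading 2.63 spin 0.03
```

View pics/s12.png

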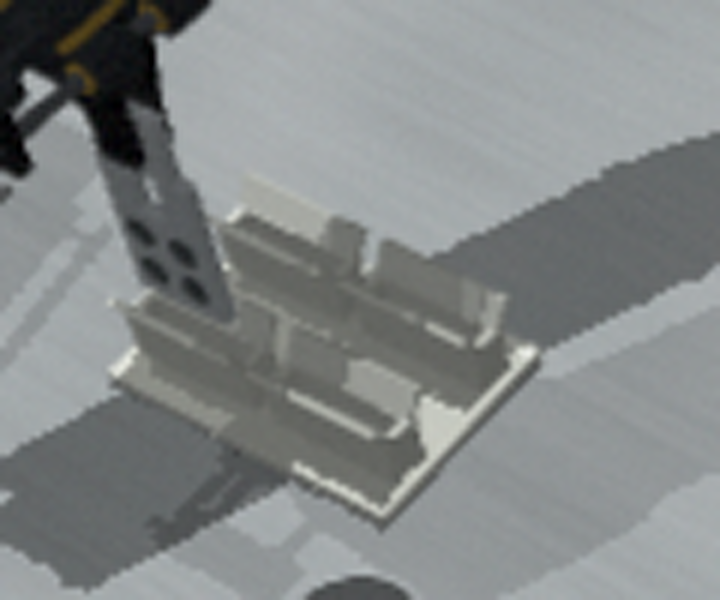

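```bash
python3 -m inch '[{"translation":[0.8,0,0],"spin":0},{"translation":[0.8,0,0],"spin":0},{"translation":[0.5,0,0],"spin":0},{"translation":[0,0,0],"spin":0}]'
python3 -m inch '[{"translation":[0.6,0,0],"spin":0},{"translation":[0.6,0,0],"spin":0},{"translation":[0.5,0,0],"spin":0},{"translation":[0,0,0],"spin":0}]'
python3 go.py .574 -.380 .131 2.6
```

```text
time: 18.8
ee_pos: [0.5741, -0.3811, 0.1581]
eef_rot: [0.488, 0.517, -0.488, 0.506]
ft_force: [-0.2, -0.4, -1.7]
width: 0.0077
time: 19.3
ee_pos: [0.5738, -0.3809, 0.1399]
eef_rot: [0.488, 0.517, -0.488, 0.506]
ft_force: [-0.1, 0.8, -2.2]
width: 0.0078
19.3 [ 0.5738 -0.3809  0.1399] [-0.1  0.8 -2.2] 0.0078
[[-0.012  0.999  0.046]
 [ 0.011  0.046 -0.999]
 [-1.    -0.011 -0.012]]
shift cm [ 0.89  0.03 -0.08] heading 2.63 spin 0.03
```

It's going into the slot with no side force. Next I'll seat it on the floor.

```bash
python3 -m inch '[{"translation":[0.5,0,0],"spin":0},{"translation":[0.3,0,0],"spin":0},{"translation":[0,0,0],"spin":0}]'
python3 -m inch '[{"translation":[0.2,0,0],"spin":0},{"translation":[0,0,0],"spin":0}]'
```

```text
time: 19.68
ee_pos: [0.5739, -0.3809, 0.1315]
eef_rot: [0.488, 0.517, -0.488, 0.506]
ft_force: [0.1, -0.4, -1.4]
width: 0.0077
time: 19.92
ee_pos: [0.5746, -0.3809, 0.1309]
eef_rot: [0.489, 0.516, -0.488, 0.507]
ft_force: [0.4, 0.5, -2.2]
width: 0.008
```

```bash
python3 -m inch '[{"translation":[0.2,0,0],"spin":0},{"translation":[0,0,0],"spin":0}]'
python3 -m inch '[{"translation":[0.2,0,0],"spin":0},{"translation":[0,0,0],"spin":0}]'
```

```text
time: 20.18
ee_pos: [0.5756, -0.3809, 0.1308]
eef_rot: [0.489, 0.515, -0.488, 0.507]
ft_force: [0.2, -0.6, -2.0]
width: 0.0076
time: 20.42
ee_pos: [0.5759, -0.3809, 0.1307]
eef_rot: [0.489, 0.515, -0.488, 0.508]
ft_force: [-1.3, -0.1, -1.4]
width: 0.0078
```

```bash
python3 go.py .574 -.380 .13 2.6; python3 - <<'E'
from h import *
print(np.round(r.read_state()["joint_positions"],3))
crop("scene",180,100,120,100,6,"s13.png")
E
```

```text
20.43 [ 0.5759 -0.3809  0.1307] [-1.3 -0.1 -1.4] 0.0078
[[-0.006  0.999  0.046]
 [ 0.008  0.046 -0.999]
 [-1.    -0.006 -0.008]]
shift cm [ 0.08 -0.18 -0.1 ] heading 2.64 spin 0.04
[ 0.884  0.612 -0.538  1.361  0.309  1.262  0.376]
```

View pics/s13.png

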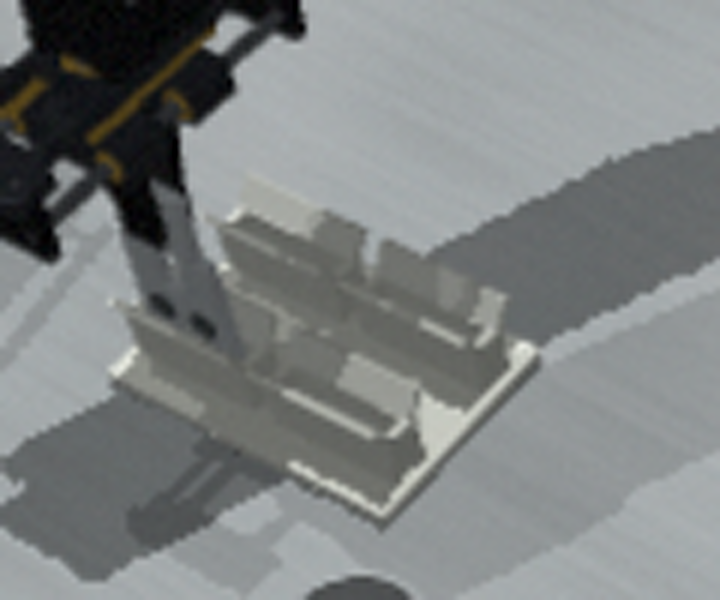

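```bash
python3 -m inch '[{"translation":[0.2,0,0],"spin":0}]'
python3 -m inch '[{"translation":[0,0,0],"spin":0},{"translation":[0,0,0],"spin":0},{"translation":[0,0,0],"spin":0},{"translation":[0,0,0],"spin":0}]' 0.55
python3 -m inch '[{"translation":[-2,0,0],"spin":0},{"translation":[-4,0,0],"spin":0},{"translation":[-5,0,0],"spin":0},{"translation":[-3,0,-3],"spin":-1},{"translation":[0,0,-5],"spin":-1},{"translation":[0,0,-5],"spin":-0.9},{"translation":[0,0,-5],"spin":0},{"translation":[0,0,-5],"spin":0},{"translation":[0,0,-5],"spin":0},{"translation":[0,0,0],"spin":0},{"translation":[0,0,0],"spin":0}]'
python3 - <<'E'
from h import *
crop("scene",192,110,84,70,9,"s14.png")
crop("top",398,174,75,60,10,"t14.png")
E
python3 go.py .606 .1222 .25 5.5
```

```text
time: 20.6
ee_pos: [0.5762, -0.381, 0.1305]
eef_rot: [0.489, 0.514, -0.488, 0.508]
ft_force: [-6.3, 3.9, 21.6]
width: 0.0074
time: 21.1
ee_pos: [0.5764, -0.3811, 0.1298]
eef_rot: [0.489, 0.514, -0.488, 0.508]
ft_force: [0.3, 0.4, -0.1]
width: 0.0367
time: 22.48
ee_pos: [0.5546, -0.0939, 0.2917]
eef_rot: [0.477, 0.522, -0.472, 0.526]
ft_force: [0.2, -0.4, -0.2]
width: 0.0393
22.57 [ 0.5547 -0.094   0.2913] [ 0.3 -0.3 -0.5] 0.0391
[[ 0.009  0.995  0.099]
 [ 0.002  0.099 -0.995]
 [-1.     0.009 -0.001]]
shift cm [  4.23   7.2  -21.  ] heading 5.67 spin 0.17
```

View pics/s14.png

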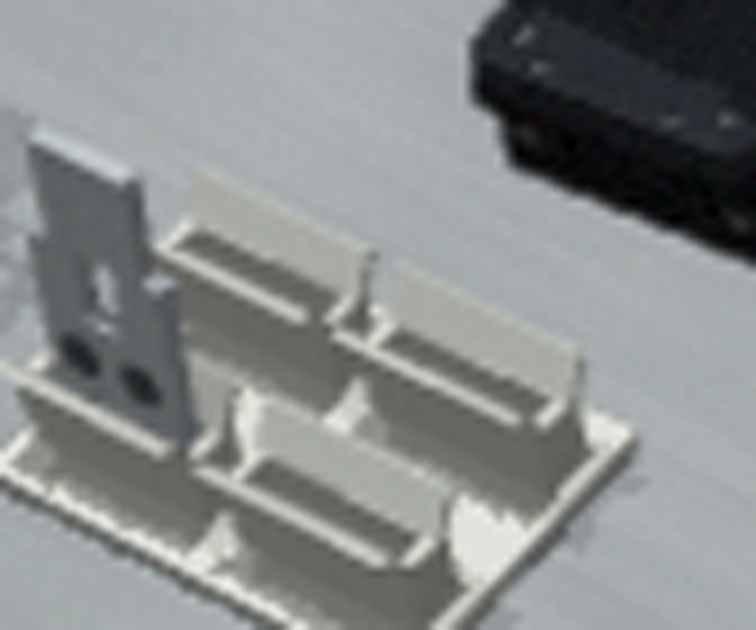

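View pics/t14.png

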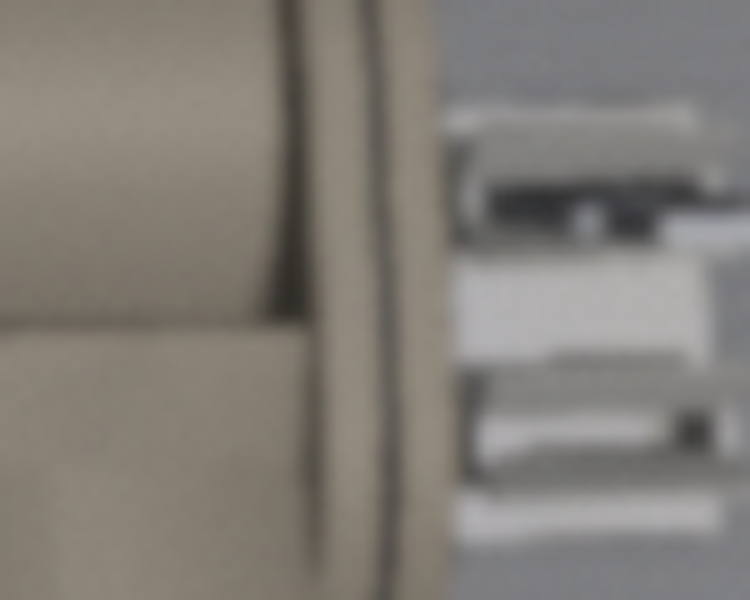

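Plate 1 stands in slot 2, seated; the press was stopped at 22 N. The carrier has since shifted about 7 px left in the scene view, which is the announced knock. I'll re-measure it with the arm at the rack. Next is the back plate on peg 0.

```bash
python3 -m inch '[{"translation":[0,1.2,-4],"spin":0},{"translation":[0,1.2,-5],"spin":0},{"translation":[0,1.2,-5],"spin":0},{"translation":[0,1.2,-4],"spin":0},{"translation":[0,1.2,-1],"spin":0},{"translation":[1,0.6,0],"spin":0},{"translation":[2,0.4,0],"spin":0},{"translation":[0,0,0],"spin":0},{"translation":[0,0,0],"spin":0}]' 0.55
python3 go.py .606 .1222 .17 5.5
python3 - <<'E'
from h import *
crop("scene",182,126,84,60,9,"s15.png")
crop("top",398,174,80,60,10,"t15.png")
E
```

```text
time: 23.7
ee_pos: [0.6109, 0.0925, 0.2578]
eef_rot: [0.481, 0.518, -0.479, 0.52]
ft_force: [0.6, -0.9, -0.4]
width: 0.039
23.7 [0.6109 0.0925 0.2578] [ 0.6 -0.9 -0.4] 0.039
[[ 0.005  0.997  0.078]
 [ 0.     0.078 -0.997]
 [-1.     0.005  0.   ]]
shift cm [ 8.78 -0.3  -3.  ] heading 4.45 spin -1.05
```

View pics/s15.png

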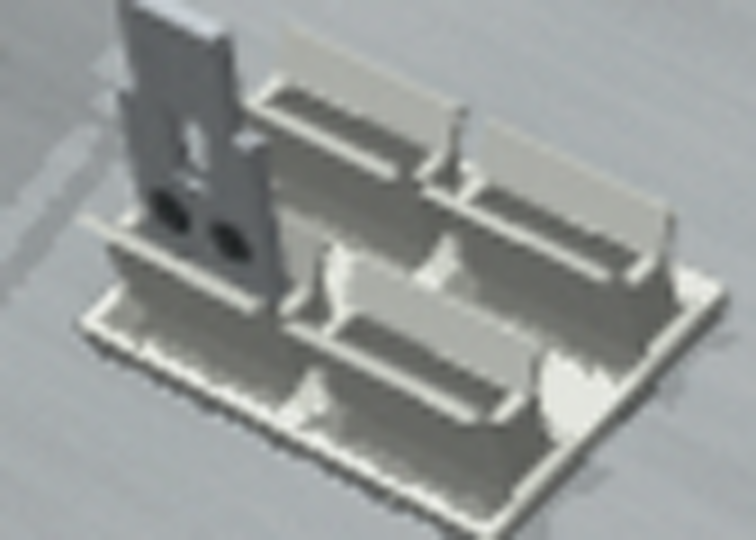

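View pics/t15.png

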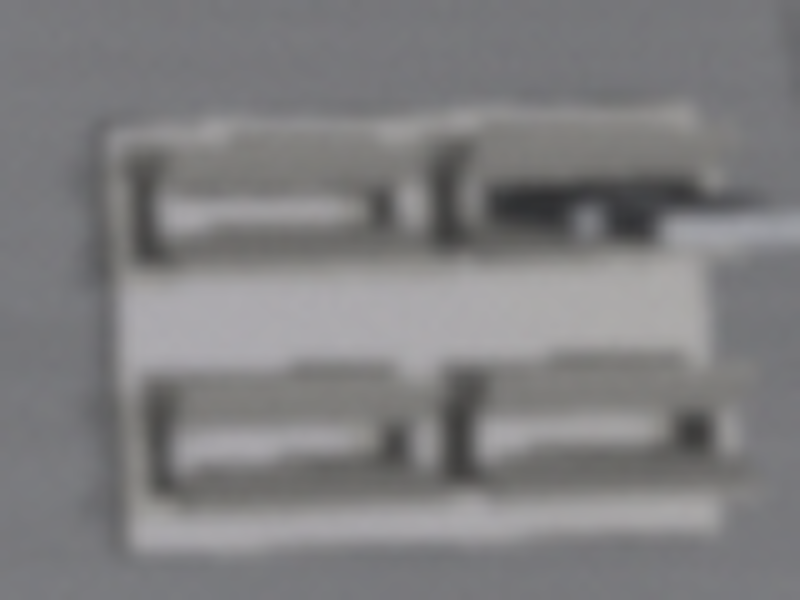

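```bash
python3 - <<'E'
from car import *
T=lambda u,v:(398+u/10-.45,174+v/10-.45)
S=lambda u,v:(182+u/9-.45,126+v/9-.45)
B=[(.065,.09),(.065,-.09),(-.065,-.09),(-.065,.09)]
a=fit([onz("top",*T(*q),.01) for q in((108,130),(693,108),(720,530),(130,552))],B);print(a)
C=[(.035,.045),(-.035,-.045),(-.035,.045)]
b=fit([onz("scene",*S(*q),.054) for q in((412,338),(337,102),(546,202))],C);print(b)
t=np.radians((a[1]+b[1])/2);o=(a[0]+b[0])/2;print(o,np.degrees(t))
R=np.array([[np.cos(t),-np.sin(t)],[np.sin(t),np.cos(t)]])
for n,l in(("0",(-.035,-.045)),("1",(-.035,.045)),("2",(.035,-.045)),("3",(.035,.045))): print(n,np.round(o+R@l,4))
E
```

```text
(array([ 0.54686402, -0.35538282]), np.float64(2.6527617599867948), array([[-1.3, -1.1],
       [-1.2,  1. ],
       [ 1.1,  1. ],
       [ 1.4, -0.9]]))
(array([ 0.54870357, -0.35507403]), np.float64(3.0117369436764583), array([[-0.1, -0.2],
       [ 0.1,  0.3],
       [-0. , -0.2]]))
[ 0.5477838  -0.35522842] 2.8322493518316265
0 [ 0.5151 -0.4019]
1 [ 0.5106 -0.312 ]
2 [ 0.585  -0.3984]
3 [ 0.5805 -0.3086]
```

```bash
python3 -m inch '[{"translation":[0,-0.2,-1.5],"spin":-1},{"translation":[1,0,-1.2],"spin":0},{"translation":[2,0,0],"spin":0},{"translation":[2,0,0],"spin":0},{"translation":[0,0,0],"spin":0},{"translation":[0,0,0],"spin":0}]'
python3 go.py .606 .1222 .17 5.5
```

```text
time: 24.55
ee_pos: [0.6057, 0.1226, 0.2044]
eef_rot: [0.476, 0.523, -0.473, 0.526]
ft_force: [-0.1, 0.3, 0.2]
width: 0.0389
24.55 [0.6057 0.1226 0.2044] [-0.1  0.3  0.2] 0.0389
[[ 0.005  0.995  0.099]
 [-0.     0.099 -0.995]
 [-1.     0.005  0.001]]
shift cm [3.44 0.01 0.04] heading 5.66 spin 0.16
```

```bash
python3 -m inch '[{"translation":[1.5,0,0],"spin":0},{"translation":[1.3,0,0],"spin":0},{"translation":[0.5,0,0],"spin":0},{"translation":[0,0,0],"spin":0},{"translation":[0,0,0],"spin":0}]'
python3 -m inch '[{"translation":[0,0,0],"spin":0},{"translation":[0,0,0],"spin":0},{"translation":[0,0,0],"spin":0},{"translation":[0,0,0],"spin":0},{"translation":[0,0,0],"spin":0},{"translation":[0,0,0],"spin":0}]' 1 40
python3 -m inch '[{"translation":[-0.5,0,0],"spin":0},{"translation":[-0.5,0,0],"spin":0},{"translation":[-0.5,0,0],"spin":0},{"translation":[0,0,0],"spin":0},{"translation":[0,0,0],"spin":0}]'
python3 go.py .46 .11 .187 5.5
```

```text
time: 25.18
ee_pos: [0.6063, 0.1223, 0.1696]
eef_rot: [0.476, 0.522, -0.473, 0.526]
ft_force: [-1.1, 1.2, 0.4]
width: 0.0395
time: 25.92
ee_pos: [0.6067, 0.1225, 0.1706]
eef_rot: [0.477, 0.522, -0.473, 0.526]
ft_force: [0.2, 0.2, -0.4]
width: 0.0077
time: 26.55
ee_pos: [0.6065, 0.1224, 0.1866]
eef_rot: [0.477, 0.522, -0.473, 0.526]
ft_force: [-0.4, -0.2, -1.6]
width: 0.0077
26.55 [0.6065 0.1224 0.1866] [-0.4 -0.2 -1.6] 0.0077
[[ 0.007  0.995  0.098]
 [-0.     0.098 -0.995]
 [-1.     0.007  0.001]]
shift cm [ -0.15 -14.7   -0.2 ] heading 5.63 spin 0.13
```

```bash
python3 -m inch '[{"translation":[0,-1,0],"spin":0},{"translation":[0,-1.5,0],"spin":0},{"translation":[0,-1.5,0],"spin":0},{"translation":[0,-1.5,0],"spin":0},{"translation":[0,0,0],"spin":0}]'
python3 -m inch '[{"translation":[0,0,0],"spin":0}]'
python3 go.py .46 .11 .187 5.5
```

```text
time: 27.18
ee_pos: [0.5473, 0.1168, 0.1851]
eef_rot: [0.476, 0.522, -0.474, 0.526]
ft_force: [-0.4, 0.3, -1.3]
width: 0.0078
time: 27.3
ee_pos: [0.5474, 0.1166, 0.1852]
eef_rot: [0.476, 0.522, -0.474, 0.526]
ft_force: [1.0, 0.1, -2.0]
width: 0.0076
27.3 [0.5474 0.1166 0.1852] [ 1.   0.1 -2. ] 0.0076
[[ 0.006  0.995  0.098]
 [-0.001  0.098 -0.995]
 [-1.     0.006  0.002]]
shift cm [-0.23 -8.76 -0.2 ] heading 5.64 spin 0.14
```

```bash
python3 -m inch '[{"translation":[-0.1,-1.5,0],"spin":0},{"translation":[0,-1.5,0],"spin":0},{"translation":[0,-1.5,0],"spin":0},{"translation":[0,-1.5,0],"spin":0},{"translation":[0,-1.5,0],"spin":0},{"translation":[0,-0.5,0],"spin":0},{"translation":[0,0,0],"spin":0}]'
python3 -m inch '[{"translation":[-3,0,0],"spin":1},{"translation":[-4,0,0],"spin":1},{"translation":[-3,0,0],"spin":0.8},{"translation":[0,0,0],"spin":0}]'
python3 go.py .5151 -.4019 .28 2.8
```

```text
time: 28.18
ee_pos: [0.4618, 0.1085, 0.1852]
eef_rot: [0.476, 0.522, -0.474, 0.526]
ft_force: [0.5, -0.5, -1.4]
width: 0.0077
time: 28.68
ee_pos: [0.4621, 0.1087, 0.2879]
eef_rot: [0.489, 0.51, -0.487, 0.514]
ft_force: [0.1, -0.2, -1.3]
width: 0.0076
28.68 [0.4621 0.1087 0.2879] [ 0.1 -0.2 -1.3] 0.0076
[[ 0.005  0.999  0.048]
 [-0.001  0.048 -0.999]
 [-1.     0.005  0.001]]
shift cm [ 0.88  2.83 51.25] heading 2.75 spin -0.05
```

```bash
python3 -m inch '[{"translation":[0,0.3,3],"spin":0},{"translation":[0,0.3,4],"spin":0},{"translation":[0,0.3,5],"spin":0},{"translation":[0,0.3,5],"spin":0},{"translation":[0,0.3,5],"spin":0},{"translation":[0,0.3,5],"spin":0},{"translation":[0,0.3,5],"spin":0},{"translation":[0,0.3,5],"spin":0},{"translation":[0,0.3,5],"spin":0},{"translation":[0,0.2,4],"spin":0},{"translation":[0,0,2],"spin":0},{"translation":[0,0,0],"spin":0},{"translation":[0,0,0],"spin":0}]'
python3 go.py .5151 -.4019 .25 2.8
```

```text
time: 30.3
ee_pos: [0.5159, -0.3828, 0.2689]
eef_rot: [0.485, 0.518, -0.487, 0.509]
ft_force: [-0.1, 1.3, -1.1]
width: 0.0077
30.3 [ 0.5159 -0.3828  0.2689] [-0.1  1.3 -1.1] 0.0077
[[-0.011  0.998  0.055]
 [ 0.008  0.055 -0.998]
 [-1.    -0.011 -0.008]]
shift cm [ 1.87 -0.16  1.92] heading 3.14 spin 0.34
```

```bash
python3 -m inch '[{"translation":[0,0,1.9],"spin":0.3},{"translation":[2,0,0.1],"spin":0},{"translation":[2,0,0],"spin":0},{"translation":[2,0,0],"spin":0},{"translation":[1,0,0],"spin":0},{"translation":[0,0,0],"spin":0},{"translation":[0,0,0],"spin":0}]'
python3 go.py .517 -.403 .19 2.8
```

```text
time: 31.18
ee_pos: [0.5177, -0.4046, 0.199]
eef_rot: [0.486, 0.516, -0.488, 0.51]
ft_force: [0.4, -0.8, -1.7]
width: 0.0076
31.18 [ 0.5177 -0.4046  0.199 ] [ 0.4 -0.8 -1.7] 0.0076
[[-0.008  0.999  0.051]
 [ 0.004  0.051 -0.999]
 [-1.    -0.008 -0.004]]
shift cm [ 0.9  -0.06 -0.16] heading 2.95 spin 0.15
```

```bash
python3 -m inch '[{"translation":[0.8,-0.1,-0.2],"spin":0},{"translation":[0.8,0,0],"spin":0},{"translation":[0,0,0],"spin":0}]'
python3 go.py .517 -.403 .131 2.8;  python3 - <<'E'
from h import *
crop("scene",180,90,120,100,6,"s16.png")
E
```

```text
time: 31.55
ee_pos: [0.5168, -0.4027, 0.1831]
eef_rot: [0.486, 0.515, -0.488, 0.51]
ft_force: [-0.0, -0.1, -1.1]
width: 0.0079
31.55 [ 0.5168 -0.4027  0.1831] [-0.  -0.1 -1.1] 0.0079
[[-0.007  0.999  0.051]
 [ 0.003  0.052 -0.999]
 [-1.    -0.007 -0.003]]
shift cm [5.21 0.05 0.05] heading 2.95 spin 0.15
```

View pics/s16.png

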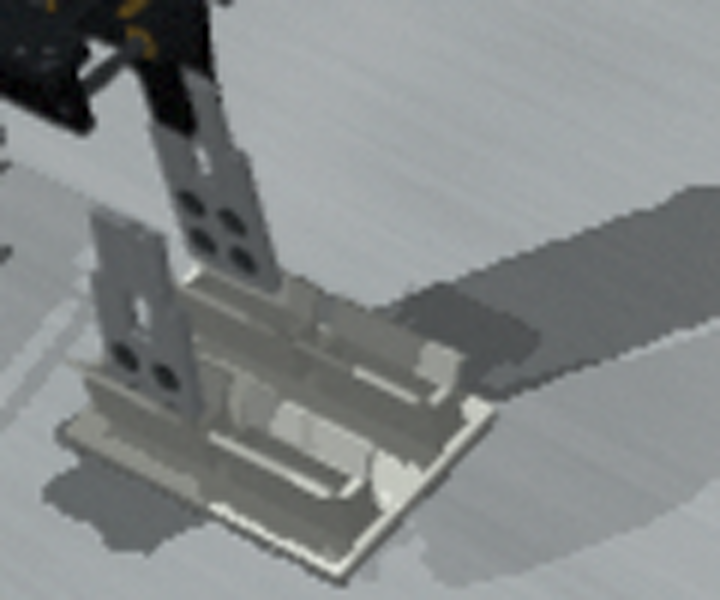

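```bash
python3 -m inch '[{"translation":[0.8,0,0],"spin":0},{"translation":[0.8,0,0],"spin":0},{"translation":[0.7,0,0],"spin":0},{"translation":[0,0,0],"spin":0}]'
python3 -m inch '[{"translation":[0.6,0,0],"spin":0},{"translation":[0.6,0,0],"spin":0},{"translation":[0.5,0,0],"spin":0},{"translation":[0,0,0],"spin":0}]'
python3 go.py .517 -.403 .131 2.8
```

```text
time: 32.1
ee_pos: [0.5168, -0.4027, 0.1587]
eef_rot: [0.486, 0.515, -0.488, 0.51]
ft_force: [0.1, -0.4, -1.5]
width: 0.0079
time: 32.6
ee_pos: [0.5167, -0.4027, 0.1406]
eef_rot: [0.486, 0.515, -0.488, 0.51]
ft_force: [-0.2, 0.4, -1.7]
width: 0.0074
32.6 [ 0.5167 -0.4027  0.1406] [-0.2  0.4 -1.7] 0.0074
[[-0.007  0.999  0.051]
 [ 0.002  0.051 -0.999]
 [-1.    -0.007 -0.003]]
shift cm [0.96 0.03 0.03] heading 2.95 spin 0.15
```

```bash
python3 -m inch '[{"translation":[0.5,0,0],"spin":0},{"translation":[0.4,0,0],"spin":0},{"translation":[0.2,0,0],"spin":0}]'
python3 -m inch '[{"translation":[0.2,0,0],"spin":0}]'
```

```text
time: 32.98
ee_pos: [0.5175, -0.4029, 0.1306]
eef_rot: [0.486, 0.514, -0.488, 0.511]
ft_force: [-2.9, 3.6, 15.6]
width: 0.0075
time: 33.1
ee_pos: [0.518, -0.403, 0.1306]
eef_rot: [0.486, 0.514, -0.488, 0.512]
ft_force: [-3.9, 3.4, 17.2]
width: 0.0081
```

Seated on the floor at TCP z 0.1306 with an upward reaction. I'll release, then go for the plate on peg 1.

```bash

python3 -m inch '[{"translation":[0,0,0],"spin":0},{"translation":[0,0,0],"spin":0},{"translation":[0,0,0],"spin":0},{"translation":[0,0,0],"spin":0}]' 0.55
python3 -m inch '[{"translation":[-2,0,0],"spin":0},{"translation":[-4,0,0],"spin":0},{"translation":[-5,0,0],"spin":0},{"translation":[-3,0,-3],"spin":-1},{"translation":[0,1,-5],"spin":-1},{"translation":[0,1,-5],"spin":-0.5},{"translation":[0,1,-5],"spin":0},{"translation":[0,1,-5],"spin":0},{"translation":[0,1,-5],"spin":0},{"translation":[0,1,-5],"spin":0},{"translation":[0,1,-5],"spin":0},{"translation":[0,1,-5],"spin":0},{"translation":[0,1,-5],"spin":0},{"translation":[0,0,0],"spin":0},{"translation":[0,0,0],"spin":0}]'
python3 go.py .5965 .243 .25 5.5
```

```text
time: 33.6
ee_pos: [0.5184, -0.4032, 0.1311]
eef_rot: [0.486, 0.513, -0.488, 0.512]
ft_force: [0.0, -0.1, 0.1]
width: 0.0368
time: 35.48
ee_pos: [0.5677, 0.0994, 0.2959]
eef_rot: [0.477, 0.517, -0.473, 0.53]
ft_force: [0.1, -0.6, 0.8]
width: 0.0392
35.48 [0.5677 0.0994 0.2959] [ 0.1 -0.6  0.8] 0.0392
[[ 0.017  0.995  0.096]
 [-0.007  0.096 -0.995]
 [-1.     0.017  0.009]]
shift cm [  4.53   4.18 -14.06] heading 5.53 spin 0.03
```

```bash

python3 -m inch '[{"translation":[0,1,-4],"spin":0},{"translation":[0,1,-4],"spin":0},{"translation":[1,1,-3],"spin":0},{"translation":[2,0.7,-1],"spin":0},{"translation":[1,0,0],"spin":0},{"translation":[0,0,0],"spin":0},{"translation":[0,0,0],"spin":0}]'
python3 go.py .5965 .243 .20 5.5;python3 - <<'E'
from h import *
crop("scene",330,150,120,120,5,"s17.png")
crop("scene",182,110,84,76,9,"s18.png")
crop("top",398,174,80,60,10,"t18.png")
E
```

```text
time: 36.35
ee_pos: [0.5981, 0.2131, 0.2561]
eef_rot: [0.481, 0.511, -0.478, 0.528]
ft_force: [0.1, -0.5, 0.0]
width: 0.0391
36.35 [0.5981 0.2131 0.2561] [ 0.1 -0.5  0. ] 0.0391
[[ 0.02   0.997  0.08 ]
 [-0.013  0.08  -0.997]
 [-1.     0.019  0.014]]
shift cm [ 5.57 -0.03 -3.08] heading 4.61 spin -0.89
```

View pics/s17.png

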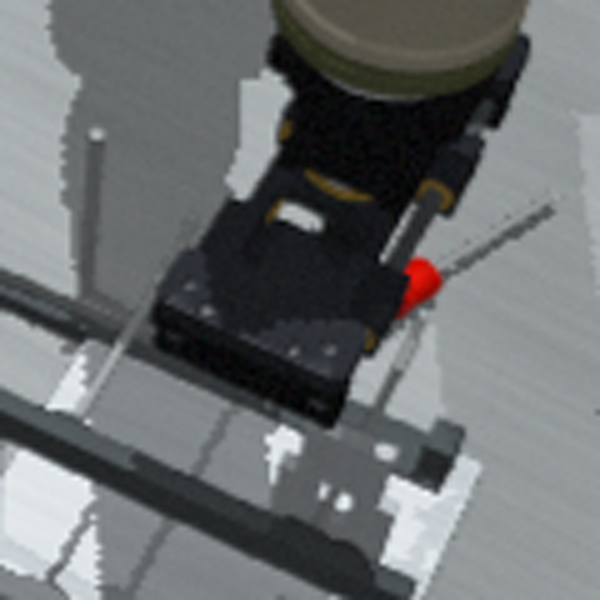

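View pics/s18.png

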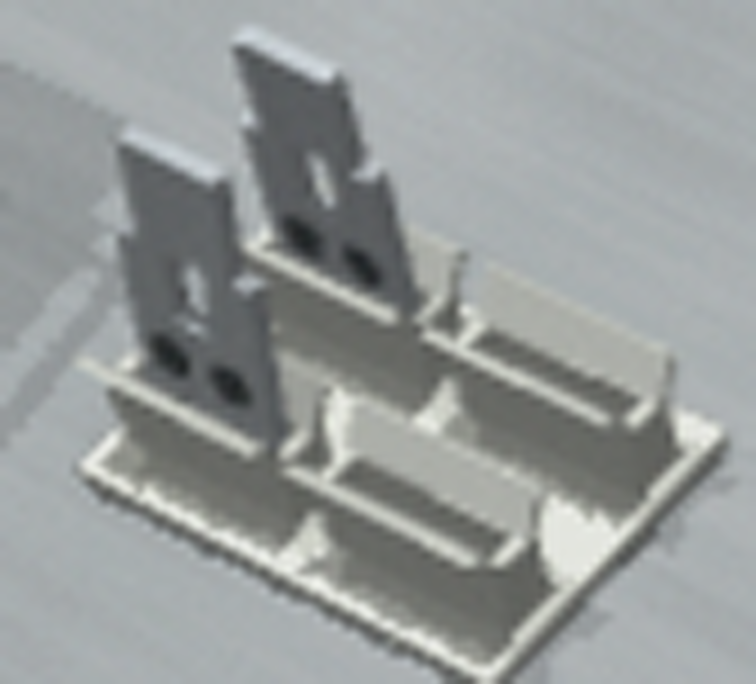

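View pics/t18.png

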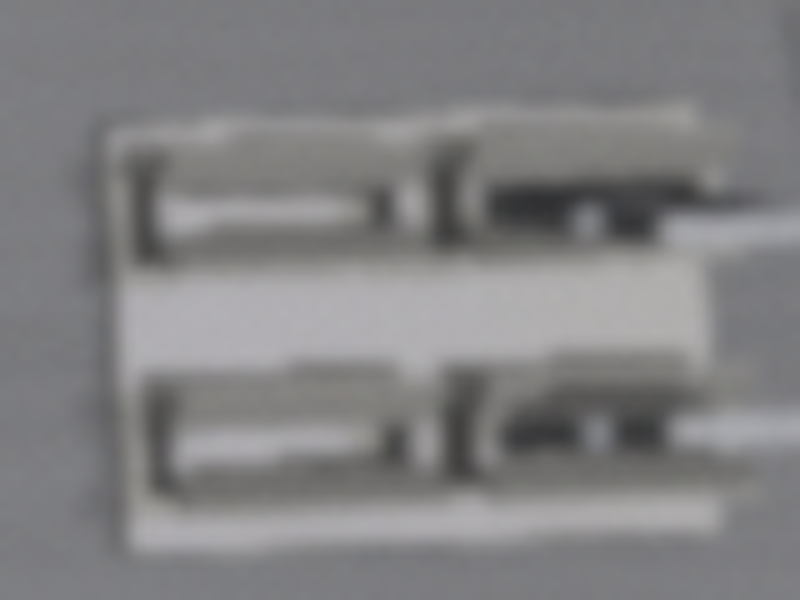

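```bash

python3 -m inch '[{"translation":[0,0,-1.6],"spin":-0.9},{"translation":[0.5,0,-1.2],"spin":0},{"translation":[2,0,0],"spin":0},{"translation":[2,0,0],"spin":0},{"translation":[0,0,0],"spin":0},{"translation":[0,0,0],"spin":0}]'
python3 go.py .5965 .243 .17 5.5
```

```text
time: 37.25
ee_pos: [0.5958, 0.2433, 0.2069]
eef_rot: [0.476, 0.516, -0.473, 0.532]
ft_force: [-0.7, 0.1, -0.6]
width: 0.0393
37.25 [0.5958 0.2433 0.2069] [-0.7  0.1 -0.6] 0.0393
[[ 0.02   0.995  0.099]
 [-0.013  0.099 -0.995]
 [-1.     0.018  0.015]]
shift cm [ 3.69  0.   -0.02] heading 5.67 spin 0.17
```

```bash
python3 -m inch '[{"translation":[1.5,0,0],"spin":0},{"translation":[1.5,0,0],"spin":0},{"translation":[0.6,0,0],"spin":0},{"translation":[0,0,0],"spin":0},{"translation":[0,0,0],"spin":0}]'
python3 -m inch '[{"translation":[0,0,0],"spin":0},{"translation":[0,0,0],"spin":0},{"translation":[0,0,0],"spin":0},{"translation":[0,0,0],"spin":0},{"translation":[0,0,0],"spin":0},{"translation":[0,0,0],"spin":0}]' 1 40
python3 -m inch '[{"translation":[-0.5,0,0],"spin":0},{"translation":[-0.5,0,0],"spin":0},{"translation":[-0.5,0,0],"spin":0},{"translation":[0,0,0],"spin":0},{"translation":[0,0,0],"spin":0}]'
python3 go.py .454 .229 .187 5.5
```

```text
time: 37.88
ee_pos: [0.597, 0.2424, 0.1688]
eef_rot: [0.476, 0.516, -0.473, 0.532]
ft_force: [0.3, 0.4, -0.3]
width: 0.0391
time: 38.62
ee_pos: [0.5974, 0.2427, 0.1699]
eef_rot: [0.477, 0.515, -0.473, 0.532]
ft_force: [-0.6, 0.1, -0.0]
width: 0.0078
time: 39.25
ee_pos: [0.5969, 0.2428, 0.1859]
eef_rot: [0.477, 0.515, -0.473, 0.532]
ft_force: [-0.9, 0.0, -1.0]
width: 0.0078
39.25 [0.5969 0.2428 0.1859] [-0.9  0.  -1. ] 0.0078
[[ 0.022  0.995  0.098]
 [-0.012  0.098 -0.995]
 [-1.     0.02   0.014]]
shift cm [ -0.4  -14.35  -0.02] heading 5.62 spin 0.12
```

```bash
python3 -m inch '[{"translation":[0,-1,0],"spin":0},{"translation":[-0.1,-1.5,0],"spin":0},{"translation":[0,-1.5,0],"spin":0},{"translation":[-0.1,-1.5,0],"spin":0},{"translation":[0,0,0],"spin":0},{"translation":[0,0,0],"spin":0}]'
python3 go.py .454 .229 .187 5.5
```

```text
time: 40.0
ee_pos: [0.5379, 0.237, 0.1858]
eef_rot: [0.476, 0.516, -0.473, 0.532]
ft_force: [0.1, -0.2, -0.6]
width: 0.0077
40.0 [0.5379 0.237  0.1858] [ 0.1 -0.2 -0.6] 0.0077
[[ 0.02   0.995  0.098]
 [-0.013  0.098 -0.995]
 [-1.     0.019  0.015]]
shift cm [-0.28 -8.42 -0.03] heading 5.65 spin 0.15
```

```bash
python3 -m inch '[{"translation":[0,-1.5,0],"spin":0},{"translation":[-0.1,-1.5,0],"spin":0},{"translation":[0,-1.5,0],"spin":0},{"translation":[-0.1,-1.5,0],"spin":0},{"translation":[0,-1.5,0],"spin":0},{"translation":[0,-0.4,0],"spin":0},{"translation":[0,0,0],"spin":0}]'
python3 -m inch '[{"translation":[-3,0,0],"spin":1},{"translation":[-4,0,0],"spin":1},{"translation":[-3,0,0],"spin":0.8},{"translation":[0,0,0],"spin":0}]'
python3 go.py .5805 -.3086 .28 2.8
```

```text
time: 40.88
ee_pos: [0.453, 0.2289, 0.186]
eef_rot: [0.476, 0.515, -0.474, 0.533]
ft_force: [0.6, -0.2, -2.3]
width: 0.0078
time: 41.38
ee_pos: [0.452, 0.23, 0.2886]
eef_rot: [0.489, 0.503, -0.487, 0.52]
ft_force: [-0.5, -0.5, -1.5]
width: 0.0078
41.38 [0.452  0.23   0.2886] [-0.5 -0.5 -1.5] 0.0078
[[ 0.02   0.999  0.047]
 [-0.013  0.048 -0.999]
 [-1.     0.019  0.014]]
shift cm [ 1.83 10.24 54.39] heading 2.74 spin -0.06
```

```bash
python3 -m inch '[{"translation":[0,0.6,3],"spin":0},{"translation":[0,0.9,4],"spin":0},{"translation":[0,0.9,5],"spin":0},{"translation":[0,0.9,5],"spin":0},{"translation":[0,0.9,5],"spin":0},{"translation":[0,0.9,5],"spin":0},{"translation":[0,0.9,5],"spin":0},{"translation":[0,0.9,5],"spin":0},{"translation":[0,0.9,5],"spin":0},{"translation":[0,0.9,5],"spin":0},{"translation":[0,0.5,3],"spin":0},{"translation":[0,0,0],"spin":0},{"translation":[0,0,0],"spin":0}]'
python3 go.py .5805 -.3086 .25 2.8
```

```text
time: 43.0
ee_pos: [0.5698, -0.2823, 0.2783]
eef_rot: [0.485, 0.51, -0.489, 0.515]
ft_force: [-0.0, 0.5, -0.8]
width: 0.0078
43.0 [ 0.5698 -0.2823  0.2783] [-0.   0.5 -0.8] 0.0078
[[ 0.001  0.999  0.051]
 [-0.009  0.051 -0.999]
 [-1.     0.001  0.009]]
shift cm [2.86 0.94 2.65] heading 2.91 spin 0.11
```

```bash
python3 -m inch '[{"translation":[0,0.6,1.4],"spin":0.1},{"translation":[1,0.4,1.2],"spin":0},{"translation":[2,0,0],"spin":0},{"translation":[2,0,0],"spin":0},{"translation":[2,0,0],"spin":0},{"translation":[1,0,0],"spin":0},{"translation":[0,0,0],"spin":0},{"translation":[0,0,0],"spin":0}]'
python3 go.py .5815 -.3086 .185 2.8
python3 - <<'E'
from h import *
crop("scene",180,90,120,100,6,"s19.png")
E
```

```text
time: 44.0
ee_pos: [0.5833, -0.3102, 0.1938]
eef_rot: [0.485, 0.51, -0.489, 0.516]
ft_force: [0.0, -0.4, -1.4]
width: 0.0078
44.0 [ 0.5833 -0.3102  0.1938] [ 0.  -0.4 -1.4] 0.0078
[[ 0.001  0.999  0.052]
 [-0.01   0.052 -0.999]
 [-1.     0.001  0.01 ]]
shift cm [ 0.88 -0.18 -0.18] heading 2.99 spin 0.19
```

View pics/s19.png

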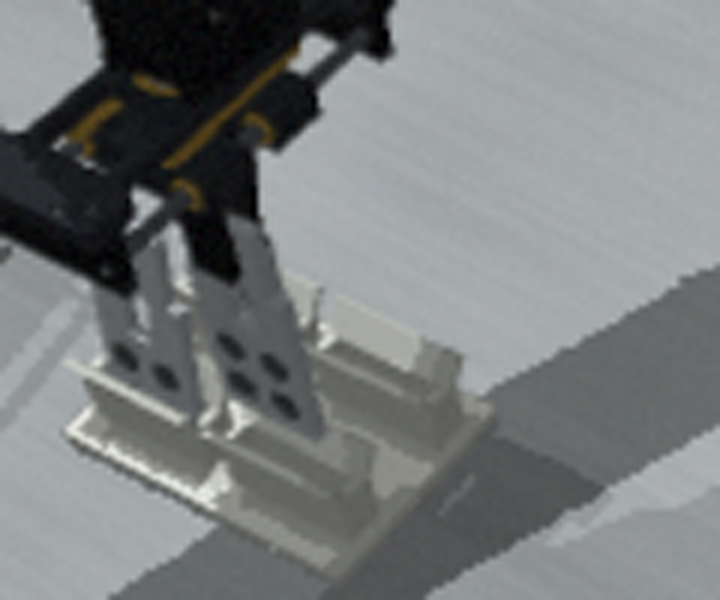

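```bash
python3 -m inch '[{"translation":[0.6,-0.2,-0.2],"spin":0.2},{"translation":[0.6,0,0],"spin":0},{"translation":[0.6,0,0],"spin":0},{"translation":[0,0,0],"spin":0},{"translation":[0,0,0],"spin":0}]'
python3 go.py .5815 -.3086 .131 2.8
python3 -m inch '[{"translation":[0.7,0,0],"spin":0},{"translation":[0.7,0,0],"spin":0},{"translation":[0.5,0,0],"spin":0},{"translation":[0,0,0],"spin":0}]'
python3 go.py .5815 -.3086 .131 2.8
```

```text
time: 44.68
ee_pos: [0.5815, -0.3085, 0.1757]
eef_rot: [0.486, 0.509, -0.49, 0.515]
ft_force: [0.5, 1.1, -2.4]
width: 0.0076
44.67 [ 0.5815 -0.3085  0.1757] [ 0.5  1.1 -2.4] 0.0076
[[ 0.003  0.999  0.049]
 [-0.01   0.049 -0.999]
 [-1.     0.002  0.011]]
shift cm [ 4.47 -0.02 -0.04] heading 2.78 spin -0.02
time: 45.18
ee_pos: [0.5815, -0.3087, 0.1551]
eef_rot: [0.486, 0.509, -0.49, 0.515]
ft_force: [0.1, -0.8, -1.1]
width: 0.0074
45.17 [ 0.5815 -0.3087  0.1551] [ 0.1 -0.8 -1.1] 0.0074
[[ 0.003  0.999  0.048]
 [-0.01   0.049 -0.999]
 [-1.     0.002  0.01 ]]
shift cm [ 2.41 -0.   -0.04] heading 2.78 spin -0.02
```

```bash
python3 -m inch '[{"translation":[0.6,0,0],"spin":0},{"translation":[0.6,0,0],"spin":0},{"translation":[0.5,0,0],"spin":0},{"translation":[0,0,0],"spin":0}]'
python3 -m inch '[{"translation":[0.4,0,0],"spin":0},{"translation":[0.3,0,0],"spin":0},{"translation":[0.2,0,0],"spin":0}]'
python3 -m inch '[{"translation":[0.2,0,0],"spin":0}]'
```

```text
time: 45.68
ee_pos: [0.5816, -0.3089, 0.1369]
eef_rot: [0.486, 0.509, -0.49, 0.515]
ft_force: [-0.7, 0.3, -1.2]
width: 0.0078
time: 46.05
ee_pos: [0.5827, -0.3091, 0.1299]
eef_rot: [0.486, 0.508, -0.489, 0.516]
ft_force: [-5.3, 3.7, 20.4]
width: 0.0076
time: 46.18
ee_pos: [0.5833, -0.3091, 0.13]
eef_rot: [0.486, 0.507, -0.489, 0.517]
ft_force: [-5.4, 3.5, 13.7]
width: 0.0076
```

```bash

python3 -m inch '[{"translation":[0,0,0],"spin":0},{"translation":[0,0,0],"spin":0},{"translation":[0,0,0],"spin":0},{"translation":[0,0,0],"spin":0}]' 0.55
python3 -m inch '[{"translation":[-2,0,0],"spin":0},{"translation":[-4,0,0],"spin":0},{"translation":[-5,0,0],"spin":0},{"translation":[-2,0,-3],"spin":-1},{"translation":[0,-1.5,-5],"spin":-1},{"translation":[0,-1.5,-5],"spin":-0.7},{"translation":[0,-1.5,-4],"spin":0},{"translation":[0,-1.5,-3],"spin":0},{"translation":[0,0,0],"spin":0},{"translation":[0,0,0],"spin":0}]' 0.2
python3 go.py .5138 -.0375 .20 5.5
python3 - <<'E'
from h import *
crop("scene",182,110,84,76,9,"s20.png")
crop("top",398,174,80,60,10,"t20.png")
crop("scene",280,140,180,130,4,"s21.png")
E
```

```text
time: 46.68
ee_pos: [0.5837, -0.3092, 0.1305]
eef_rot: [0.486, 0.507, -0.489, 0.517]
ft_force: [-0.1, 0.4, -0.3]
width: 0.0363
time: 47.92
ee_pos: [0.5067, -0.1069, 0.2746]
eef_rot: [0.475, 0.514, -0.475, 0.534]
ft_force: [0.7, -1.0, -0.4]
width: 0.0695
47.92 [ 0.5067 -0.1069  0.2746] [ 0.7 -1.  -0.4] 0.0695
[[ 0.02   0.995  0.098]
 [-0.018  0.099 -0.995]
 [-1.     0.018  0.02 ]]
shift cm [ 7.34  1.25 -6.99] heading 5.65 spin 0.15
```

View pics/s20.png

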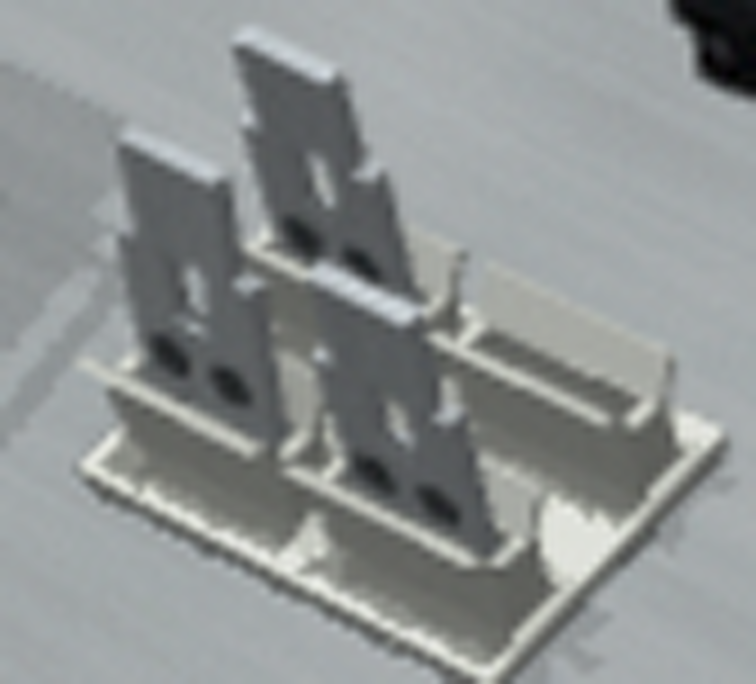

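View pics/s21.png

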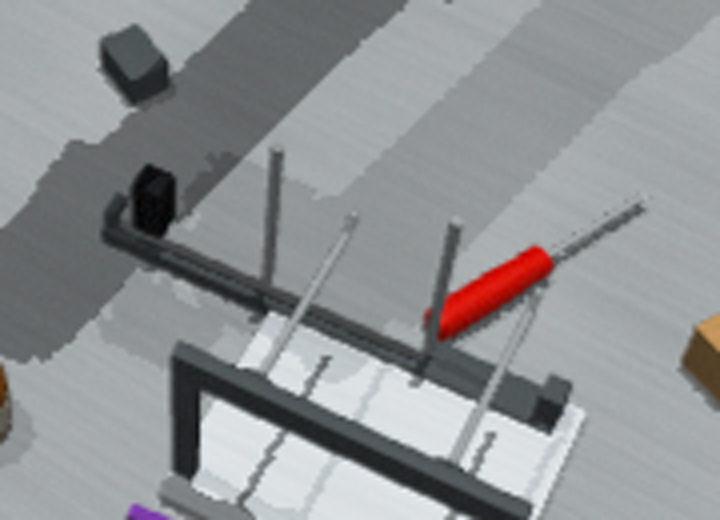

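Scene view: three plates stand at (207,140), (216,127) and (223,153), and the pegs are empty. The lock grip is at (318,190). Now I'll shut the lock.

```bash
python3 -m inch '[{"translation":[1,0.6,-2.5],"spin":0.1},{"translation":[2,0.5,-2.5],"spin":0},{"translation":[2,0.1,-1.5],"spin":0},{"translation":[2,0,0],"spin":0},{"translation":[0,0,0],"spin":0},{"translation":[0,0,0],"spin":0}]'
python3 go.py .5138 -.0375 .064 5.5
```

```text
time: 48.82
ee_pos: [0.5159, -0.0447, 0.2008]
eef_rot: [0.478, 0.513, -0.477, 0.53]
ft_force: [-0.5, -0.3, -0.1]
width: 0.0692
48.83 [ 0.5159 -0.0447  0.2008] [-0.5 -0.3 -0.1] 0.0692
[[ 0.018  0.996  0.089]
 [-0.015  0.089 -0.996]
 [-1.     0.017  0.017]]
shift cm [13.66 -0.38 -0.96] heading 5.11 spin -0.39
```

```bash
python3 -m inch '[{"translation":[2,-0.3,-0.9],"spin":-0.4},{"translation":[3,0,0],"spin":0},{"translation":[3,0,0],"spin":0},{"translation":[2.5,0,0],"spin":0},{"translation":[1,0,0],"spin":0},{"translation":[0,0,0],"spin":0},{"translation":[0,0,0],"spin":0}]'
python3 go.py .5138 -.0375 .064 5.5
```

```text
time: 49.7
ee_pos: [0.5198, -0.0407, 0.0897]
eef_rot: [0.479, 0.511, -0.474, 0.534]
ft_force: [0.2, 0.1, 0.2]
width: 0.0699
49.7 [ 0.5198 -0.0407  0.0897] [0.2 0.1 0.2] 0.0699
[[ 0.028  0.996  0.09 ]
 [-0.017  0.091 -0.996]
 [-0.999  0.027  0.019]]
shift cm [ 2.55 -0.64 -0.43] heading 5.21 spin -0.29
```

```bash
python3 -m inch '[{"translation":[0,-0.6,-0.4],"spin":-0.3},{"translation":[1,0,0],"spin":0},{"translation":[1,0,0],"spin":0},{"translation":[0.5,0,0],"spin":0},{"translation":[0,0,0],"spin":0},{"translation":[0,0,0],"spin":0}]'
python3 go.py .5138 -.0375 .064 5.5
```

```text
time: 50.45
ee_pos: [0.5145, -0.0376, 0.064]
eef_rot: [0.478, 0.511, -0.473, 0.535]
ft_force: [0.5, 0.7, 0.3]
width: 0.0696
50.45 [ 0.5145 -0.0376  0.064 ] [0.5 0.7 0.3] 0.0696
[[ 0.03   0.995  0.096]
 [-0.017  0.096 -0.995]
 [-0.999  0.028  0.02 ]]
shift cm [ 0.   -0.07 -0.01] heading 5.53 spin 0.03
```

```bash
python3 -m inch '[{"translation":[0,0,0],"spin":0},{"translation":[0,0,0],"spin":0},{"translation":[0,0,0],"spin":0},{"translation":[0,0,0],"spin":0},{"translation":[0,0,0],"spin":0},{"translation":[0,0,0],"spin":0}]' 1 30
python3 -m inch '[{"translation":[0,0,-1],"spin":0},{"translation":[0,0,-1],"spin":0},{"translation":[0,0,-1],"spin":0},{"translation":[0,0,-1],"spin":0},{"translation":[0,0,-1],"spin":0},{"translation":[0,0,0],"spin":0},{"translation":[0,0,0],"spin":0}]'
python3 go.py .508 .0223 .064 5.5
```

```text
time: 51.2
ee_pos: [0.5134, -0.0378, 0.0643]
eef_rot: [0.477, 0.512, -0.474, 0.535]
ft_force: [-6.6, -0.2, 5.3]
width: 0.024
time: 52.08
ee_pos: [0.5083, 0.0146, 0.0643]
eef_rot: [0.476, 0.512, -0.474, 0.535]
ft_force: [0.5, -1.6, 2.8]
width: 0.024
52.08 [0.5083 0.0146 0.0643] [ 0.5 -1.6  2.8] 0.024
[[ 0.027  0.995  0.096]
 [-0.02   0.097 -0.995]
 [-0.999  0.025  0.022]]
shift cm [ 0.02  0.05 -0.77] heading 5.56 spin 0.06
```

```bash
python3 -m inch '[{"translation":[0,0,-0.4],"spin":0},{"translation":[0,0,-0.4],"spin":0},{"translation":[0,0,-0.3],"spin":0},{"translation":[0,0,-0.3],"spin":0}]'
python3 -m inch '[{"translation":[0,0,-0.4],"spin":0}]';python3 -m inch '[{"translation":[0,0,-0.5],"spin":0}]'
```

```text
time: 52.58
ee_pos: [0.5076, 0.0221, 0.0643]
eef_rot: [0.476, 0.508, -0.478, 0.536]
ft_force: [1.0, -12.3, 4.6]
width: 0.0239
time: 52.7
ee_pos: [0.5075, 0.0221, 0.0643]
eef_rot: [0.476, 0.506, -0.48, 0.536]
ft_force: [1.4, -16.4, 4.8]
width: 0.024
time: 52.82
ee_pos: [0.5075, 0.0223, 0.0643]
eef_rot: [0.475, 0.504, -0.482, 0.536]
ft_force: [0.8, -18.9, 6.2]
width: 0.0235
```

At the shut stop: 19 N, 60 mm of travel. Release, lift clear and check.

```bash
python3 -m inch '[{"translation":[0,0,0],"spin":0},{"translation":[0,0,0],"spin":0},{"translation":[0,0,0],"spin":0},{"translation":[0,0,0],"spin":0}]' 0.2
python3 -m inch '[{"translation":[-1,0,0],"spin":0},{"translation":[-3,0,0],"spin":0},{"translation":[-5,0,0],"spin":0},{"translation":[-5,0,0],"spin":0},{"translation":[-3,0,3],"spin":0},{"translation":[0,0,5],"spin":0},{"translation":[0,0,4],"spin":0},{"translation":[0,0,0],"spin":0},{"translation":[0,0,0],"spin":0}]'
python3 - <<'E'
from h import *
pose()
crop("top",200,140,160,110,5,"t22.png")
crop("scene",180,110,260,200,3,"s22.png")
E
```

```text
time: 53.32
ee_pos: [0.5075, 0.0227, 0.0638]
eef_rot: [0.476, 0.504, -0.482, 0.536]
ft_force: [0.2, -0.8, -0.2]
width: 0.0561
time: 54.45
ee_pos: [0.5133, -0.0896, 0.2502]
eef_rot: [0.475, 0.505, -0.478, 0.539]
ft_force: [0.3, 0.8, -0.0]
width: 0.0698
54.45 [ 0.5133 -0.0896  0.2502] [ 0.3  0.8 -0. ] 0.0698
[[ 0.033  0.995  0.09 ]
 [-0.036  0.091 -0.995]
 [-0.999  0.03   0.039]]
```

View pics/t22.png

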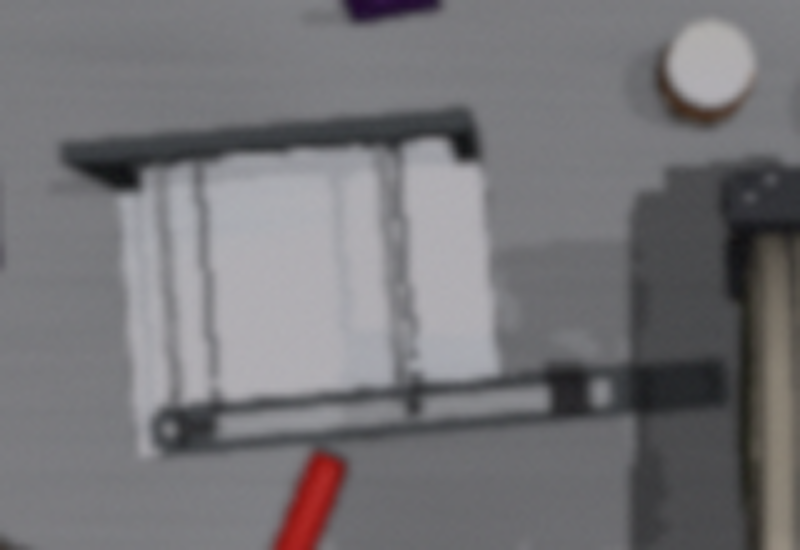

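View pics/s22.png

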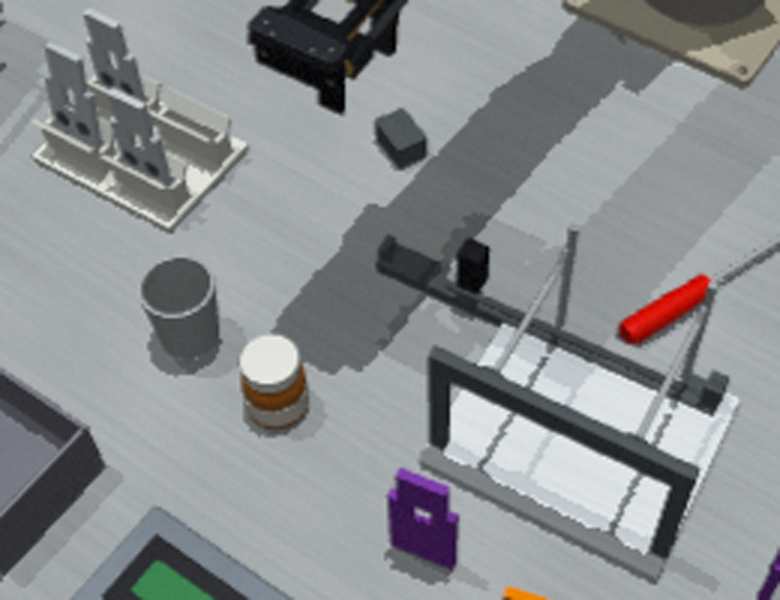

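The lock's grip is back at its starting pixel (top crop (569,390)), with the rods in front of the pegs. The pegs are empty, three plates are in the carrier and the bystanders are undisturbed, so I'm handing in.

```bash
python3 -c "
from bench import close_job
print(close_job())"
```

```text
the job is handed in; nothing more can be done
None
```

The job is done and handed in at about 54 s. I slid the lock open about 60 mm to its stop. I then took all three grey plates off the pegs (two from peg 0, one from peg 1) and stood them in carrier slots 2, 0 and 3. Last, I slid the lock shut until it hit its stop at 19 N.

- **Carrier knock:** The carrier shifted about 2 cm, noticed just after the first plate was in. That plate stayed standing, and I re-measured the carrier before placing the other two.
- **Seating:** Each plate stopped within 1 mm of the floor height worked out from its grip, with an upward push of 14–22 N. On the first plate, two earlier force readings showed no contact because each was taken after a hold row; the repeat press read 22 N.
- **Final pictures:** They show all three plates upright with tabs up, the pegs empty, and the lock grip back at its starting position. The bystanders in view and the visible purple look-alike were undisturbed; the film roll, gasket box and most of the orange plate were outside the last pictures.
- **Disagreements:** The two cameras differed by 1–3 mm on positions, and the tool had drifted up to about 3° off vertical by the end. Neither caused any trouble.

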